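Seat the turntable's bearing cup square

TASK

The brass-flanged bearing cup of the specimen turntable has only been started in the green base. Take the blue-handled nylon drift out of its wooden holder and, with the drift alone, gently press the cup down a little at a time, alternately around its rim so that it never cocks, until its flange lies flat and fully home on the base all the way round, and set it with a last firm push on the rim, about 15 newtons held for a second and never over 20. Then stand the drift back in its holder, and leave everything else on the bench where it is.

Things in the scene. Friction and masses are not known exactly. Their poses are not given: they have to be found in the camera images.
- base: Green cast turntable base, fixed to the bench: a round pedestal 150 mm across and 60 mm tall on a 190 mm foot flange 12 mm thick. Origin at the centre of its underside on the bench, z up along the bore's axis. A fixed steel spindle 20 mm across stands in the middle up to z = 78 mm. Its yaw does not matter.
- face (a point): Centre of the base's machined top face, 60 mm above the bench, on which the cup's flange must finally lie. Where the flange meets it, it stops hard.
- cup: Bearing cup: brass flange ring, outer diameter 96 mm, inner 72 mm, 8 mm thick, on a thinner sleeve held in the base's ring-shaped bore. Origin at the centre of the flange's underside, z up. At the start it stands 7 to 9.5 mm above the base's face, tilted up to 0.05 rad any way. It only goes down and tilts, and stays where left. Beyond 0.08 rad it is cocked; over 20 N bruises it.
- rim (a point): Centre of the rim's flat top face, 8 mm above the cup's origin. Press at radius 42 mm from it. The rim yields from about 5 N on, and resists more with speed (about 10 N at 10 mm/s). Of the pressed spot's travel roughly half is descent of the whole cup and half is tilt towards that spot.
- drift: Hand drift (pressing tool), about 120 g, 89 mm long, upright in the holder: white nylon shank 22 mm across with a domed tip (24 mm ball), z = 0 to 28 mm; blue guard collar 60 mm across, z = 28 to 34 mm, on which fingertips can bear; blue square handle 26 x 26 mm (faces along its x and y), z = 34 to 89 mm. Origin at the tip's lowest point, z towards the handle. The collar rests on the holder's top.
- holder: Dark wooden block, 70 x 70 x 28 mm, fixed to the bench, with a vertical hole 26 mm across right through its middle, slightly chamfered. Origin at the centre of its underside; the top with the hole's mouth at z = 28 mm. With the drift fully back, the drift's origin lies at about the holder's origin (within 8 mm sideways, 4 mm in height).
- jar: Amber glass jar with black cap, 68 mm across, 85 mm tall, loose; bystander. Origin under its centre.
- claycup0: Small clay cup, 52 mm across, 40 mm tall, loose; bystander. Origin under its centre.
- claycup1: Small clay cup, 56 mm across, 34 mm tall, loose; bystander. Origin under its centre.
- claycup2: Small clay cup, 48 mm across, 45 mm tall, loose; bystander. Origin under its centre.
- cage: Brass ball cage, a ring 68 mm across and 12 mm tall, loose; bystander. Origin under its centre.
- plate: Green turntable plate with cork top, 170 mm across, 13 mm thick, lying loose on the bench; bystander. Origin under its centre.
- brush: Small hand brush lying on the bench, loose; bystander. Origin on its underside.
- tooth: Brown fossil tooth standing on its root, 34 mm across, 56 mm tall, loose; bystander. Origin under its centre.
Mind the look-alikes: they are no part of the job. What is meant by the drift is not red, and is the larger of those in its own colour. Leave any red look-alike of the holder alone.

How it is judged:
On the way, in this order (a step that is already met when the one before it is completed fails the run):
1. the drift is lifted clear of its holder (z of drift in the frame of holder above 0.04 m), for 0.1 s.
2. the cup is home and square and is set there with a firm push of the drift on its rim, over 12 N, kept up for 0.7 s (z of cup in the frame of base below 0.0615 m and angle between cup's own z axis and vertical below 0.022 rad and contact force between drift and cup above 12 N), for 0.7 s.
At the end, for the whole second after the job is handed in: The cup's flange lies on the base's face: its underside's centre less than 1.5 mm above the face and the cup tilted less than 0.022 rad; the drift stands at rest in its holder, upright within 0.08 rad, within 8 mm of the holder's axis and within 4 mm of its full depth (z of cup in the frame of base below 0.0615 m and angle between cup's own z axis and vertical below 0.022 rad and horizontal distance between drift and holder below 0.008 m and z of drift in the frame of holder between -0.004 and 0.004 m and angle between drift's own z axis and vertical below 0.08 rad and linear speed of drift below 0.02 m/s); the robot touches nothing.
It fails at once if the cup cocks: it is tilted more than 0.08 rad (angle between cup's own z axis and vertical above 0.08 rad).
It fails at once if the cup is pushed with more than 20 N (contact force between drift and cup above 20 N).
It fails at once if the cup is touched by the robot itself instead of the drift (more than 1 N) (contact force between any of the fingers, the arm and cup above 1 N).
It fails at once if a bystander is moved by more than 20 mm (distance of any of jar, claycup0, claycup1, claycup2, cage, plate, brush, tooth from where it was at the start of the episode above 0.02 m).
It also fails if it takes over 72 s, if anything falls off the work surface, if the arm or the gripper's body presses on something with over 40 N, if the wrist force passes 120 N, or if a joint passes its speed limit or range.

ROBOT

A 6-joint arm with a two-finger parallel gripper is mounted at the origin on the work surface. World frame = base frame: x ahead of the robot, y to its left, z up, the work surface at z = 0. Lengths are in m, angles in rad, forces in N, time in s.
With the tool pointing down it reaches from about 0.25 to 0.725 m from the base axis. Payload 4 kg.
Tool frame: the origin (TCP) lies at the centre of the arm's flange, where the gripper is bolted on; the fingertips stand 173 mm ahead of it and the grasp point (between the pads) lies 155 mm ahead of it; x points along the fingers, z is the direction in which the jaws open and shut, and the axes are right-handed (so a half turn about x gives the same grasp; the last joint's range is limited). The gripper opens to 85 mm and grips with 20 to 120 N. Pads are 22 mm wide; open, the fingers measure 114 mm over their backs; the gripper's body (76 mm by 85 mm) begins 54 mm behind the grasp point. The pads swing forward as they close: fully open they stand 13 mm farther back than shut.
Start: joints at [-1.294, 0.241, 0.005, 1.335, 0, 1.571], TCP at [0.137, -0.481, 0.405] pointing down, gripper open.
Joint ranges: [-2.72, 2.72], [-1.05, 1.87], [-1.09, 1.28], [-1.99, 2.15], [-1.42, 1.44], [-3.14, 3.14]. Speed limits (rad/s): [2.79, 2.79, 3.14, 3.14, 3.14, 3.14].

INTERFACE

Orientations are given as a unit quaternion [x, y, z, w].
In Python, from workcell import bot gives the robot as it stands.
- The arm moves only by the tool arm_command, never from a script. Its argument "moves" is one flat list of numbers, 7 for each row, row after row: the shift along the tool's x, y, z in m, then the turn, a rotation vector about the tool's x, y, z in rad, then the closure, from -1 (fully open) to 1 (shut). A call has 1 to 20 rows; each row shifts and turns the pose as measured when the row begins, along the tool's axes as they then stand; what a row does not reach is not made up. A row lasts 1/12 s, in which the tool goes at most 41.7 mm and 7.16 degrees, less where a joint would pass 70% of its speed; a pose out of reach is approached as far as the arm can. A call with a gripper value outside its range is refused whole. The fingers move at their own pace and stop on an object; the grip force is fixed at half the most. Time passes only in rows, so rows that do not move let the fingers close. It gives the time, the measured TCP pose, the force and the opening at its end, in the units of the state.
- bot.get_obs(): the state, without advancing time (a new reading comes with each control period).
- bot.camera(name): name is "scene" or "top" or "wrist"; returns the picture (420x560x3 uint8, red, green, blue); there is no depth.
- bot.get_calibration(name): a dict with "mtx" (3x3 intrinsics, pixels), "dist" ([k1, k2, p1, p2, k3] as OpenCV has them; the pictures are not rectified), "world_from_camera" (4x4, takes a point from camera to world coordinates); the wrist camera has in their place "mount" (4x4, takes a point from camera to tool coordinates, whose origin is the TCP and whose axes are the tool frame's). Camera axes: x right, y up, looking along -z (the intrinsics and any distortion apply to the point x, -y, -z); pixel columns grow to the right and rows downward; lengths in m; the calibration is good to about 2 mm. A picture is of the moment at which its call begins: read the wrist's pose just before it. get_calibration takes no time and is no camera call.
- bot.job_done(): hands the job in, once; it reports no verdict.
The state is a dict: "clock": time; "joint_pos": joint angles; "joint_vel": joint speeds; "tau": joint torques, N m; "eef_pos": TCP position; "tool_rot": TCP orientation; "ft_force": force on the tool from outside, world axes, zero at the start; "ft_torque": the same for the moment, N m; "grip_width": finger opening in m.
Only numpy, scipy, OpenCV 4.12 (cv2) and the standard library are available. Lean on these libraries where they do the work, as an engineer would, in place of code of your own. Each camera call takes 0.05 s, during which the arm holds its last target.

## Working session

There is one attempt and no reset: what is moved stays moved. The work goes in short steps, Python scripts to look and compute and a tool call to move; the robot and the scene stay as the last step left them, time stands still between calls to the robot, and variables do not carry over. Pictures are saved under pics/ and viewed, and the job is handed in when it is done.

Besides the shell and the picture viewer there is one more tool, called after ">>>" as name(argument=value, ...) on one line, values as JSON. arm_command: Moves the arm, as the interface text tells. Its arguments: {"type":"object","properties":{"moves":{"type":"array"}},"required":["moves"]}

```bash
mkdir -p pics; ls
python3 - <<'E'
from workcell import bot
import cv2,numpy as np
o=bot.get_obs()
for k,v in o.items(): print(k,np.round(v,4))
for n in ["scene","top"]:
    im=bot.camera(n); cv2.imwrite(f"pics/{n}0.png",im[:,:,::-1])
    c=bot.get_calibration(n); print(n,c)
print(bot.get_calibration("wrist"))
E
```

```text
pics
clock 0.0
joint_pos [-1.294   0.2414  0.0037  1.3352 -0.      1.5708]
joint_vel [-0.0012 -0.001   0.002  -0.0004  0.0012  0.0008]
tau [ 1.10000e-03 -3.72320e+01  2.52407e+01  1.70000e-02  1.00000e-04
  0.00000e+00]
eef_pos [ 0.1366 -0.4807  0.4038]
tool_rot [ 0.4267  0.5648 -0.4258  0.5636]
ft_force [ 0.0221 -0.4601 -0.1982]
ft_torque [ 0.046   0.0789 -0.0506]
grip_width 0.0855
scene {'mtx': array([[399.60790731,   0.        , 282.31507512],
       [  0.        , 399.60790731, 209.64140691],
       [  0.        ,   0.        ,   1.        ]]), 'dist': array([-0.04717943,  0.        ,  0.        ,  0.        ,  0.        ]), 'world_from_camera': array([[-0.26571633, -0.60821551,  0.74797642,  1.39677983],
       [ 0.96379243, -0.14961672,  0.22072378,  0.24044926],
       [-0.02233785,  0.77954393,  0.62594911,  0.74169763],
       [ 0.        ,  0.        ,  0.        ,  1.        ]])}
top {'mtx': array([[457.66534377,   0.        , 278.93466213],
       [  0.        , 457.66534377, 220.81807536],
       [  0.        ,   0.        ,   1.        ]]), 'dist': array([-0.14132619,  
[... 210 characters left out ...]
23554,  0.1952294 ,  0.98065429,  1.23161909],
       [ 0.        ,  0.        ,  0.        ,  1.        ]])}
{'mtx': array([[300.99724632,   0.        , 279.45097457],
       [  0.        , 300.99724632, 208.94483073],
       [  0.        ,   0.        ,   1.        ]]), 'dist': array([0.02248392, 0.        , 0.        , 0.        , 0.        ]), 'mount': array([[-1.61679823e-03,  2.60322025e-01, -9.65520497e-01,
         3.00760314e-02],
       [ 2.41897549e-04,  9.65521832e-01,  2.60321980e-01,
         6.53938837e-02],
       [ 9.99998664e-01,  1.87331074e-04, -1.62402524e-03,
        -6.33822718e-04],
       [ 0.00000000e+00,  0.00000000e+00,  0.00000000e+00,
         1.00000000e+00]])}
```

View pics/scene0.png

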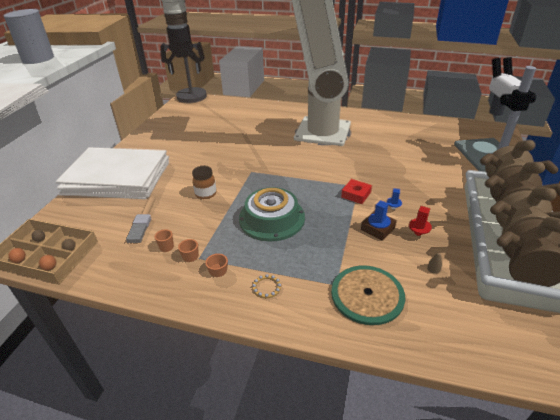

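View pics/top0.png

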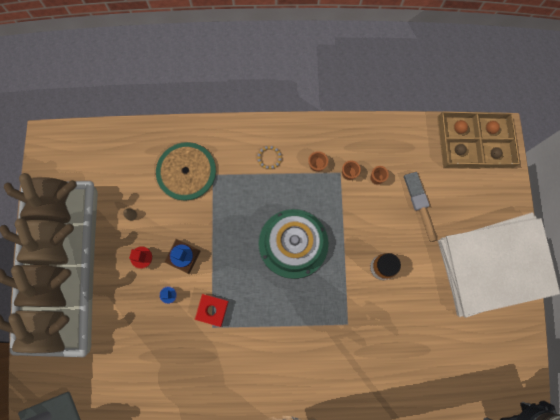

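Candidates in the top view: a blue drift at (181,256) in the dark holder, a smaller blue one at (168,295), a red one at (141,257), and a red empty holder at (212,310). The larger blue one in the dark wood fits the description. I'll enlarge it to confirm and measure.

```bash
cat > h.py <<'E'
import cv2,numpy as np
from workcell import bot
from scipy.spatial.transform import Rotation as R
def cam(n,obs=None):
    c=bot.get_calibration(n)
    if n=="wrist":
        T=np.eye(4);T[:3,:3]=R.from_quat(obs["tool_rot"]).as_matrix();T[:3,3]=obs["eef_pos"]
        return c["mtx"],c["dist"],T@c["mount"]
    return c["mtx"],c["dist"],c["world_from_camera"]
def ray(C,px):
    K,d,W=C
    u=cv2.undistortPoints(np.array([[px]],float),K,d)[0,0]
    return W[:3,3],W[:3,:3]@np.array([u[0],-u[1],-1])
def atz(C,px,z):
    o,v=ray(C,px); return o+v*(z-o[2])/v[2]
def proj(C,P):
    K,d,W=C
    P=np.atleast_2d(P).astype(float)
    q=(P-W[:3,3])@W[:3,:3]; q=q*[1,-1,-1]
    return cv2.projectPoints(q,np.zeros(3),np.zeros(3),K,d)[0][:,0]
def snap(n,fn):
    o=bot.get_obs(); im=bot.camera(n)[:,:,::-1].copy(); cv2.imwrite(fn,im); return o,im
E
python3 - <<'E'
from h import *
a=cv2.imread('pics/top0.png');b=cv2.imread('pics/scene0.png')
c1=cv2.resize(a[220:340,110:240],None,fx=3,fy=3,interpolation=2)
c2=cv2.resize(b[165:285,335:455],None,fx=3,fy=3,interpolation=2)
cv2.imwrite('pics/c1.png',np.hstack([c1,c2]))
c3=cv2.resize(a[195:290,245:345],None,fx=4,fy=4,interpolation=2)
c4=cv2.resize(b[175:245,225:320],None,fx=4,fy=4,interpolation=2)
c4=cv2.copyMakeBorder(c4,0,c3.shape[0]-c4.shape[0],0,0,0)
cv2.imwrite('pics/c2.png',np.hstack([c3,c4]))
C=cam('top')
for n,p,z in [('drift top',(181,256),.089),('small',(168,295),.05),('red',(141,257),.06),('base spindle',(294.5,240),.078),('redholder',(212,310),.028),('jar',(388,265),.085),('plate',(185,171),.013),('tooth',(130,214),.05),('clay0',(318,162),.04),('c1',(351,170),.034),('c2',(379,175),.04)]:
    print(n,np.round(atz(C,p,z),4))
E
```

```text
drift top [0.5214 0.2487 0.089 ]
small [0.4257 0.289  0.05  ]
red [0.5239 0.3595 0.06  ]
base spindle [ 0.5583 -0.0388  0.078 ]
redholder [0.3862 0.1781 0.028 ]
jar [ 0.4878 -0.2744  0.085 ]
plate [0.7687 0.2574 0.013 ]
tooth [0.641  0.3964 0.05  ]
clay0 [ 0.7786 -0.1115  0.04  ]
c1 [ 0.7563 -0.2024  0.034 ]
c2 [ 0.7392 -0.2781  0.04  ]
```

View pics/c1.png

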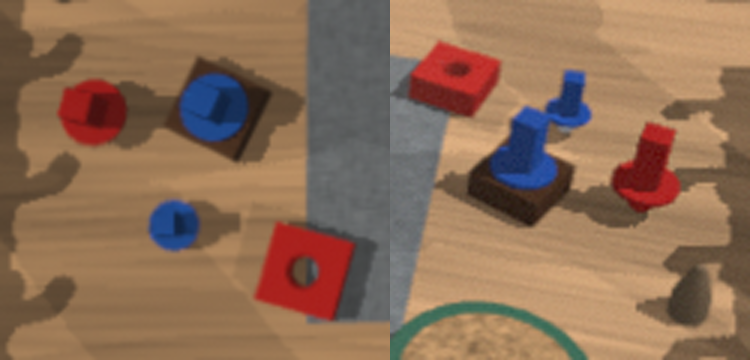

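View pics/c2.png

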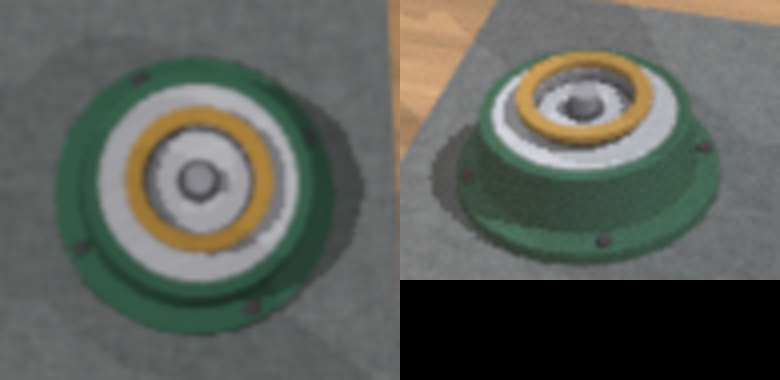

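The crop confirms it: the larger blue drift sits in the dark holder at top (181,256), with handle top near (0.52, 0.25). The small blue one, the red one and the red block are the look-alikes. Next I'll plan the approach for a wrist view.

```bash
cat >> h.py <<'E'
def delta(p,q=None):
    o=bot.get_obs(); M=R.from_quat(o["tool_rot"])
    t=M.inv().apply(np.array(p)-o["eef_pos"])
    r=(M.inv()*q).as_rotvec() if q is not None else np.zeros(3)
    return t,r
def down(psi):
    # tool x down, tool z (jaw axis) at world yaw psi
    z=np.array([np.cos(psi),np.sin(psi),0]);x=np.array([0,0,-1.]);y=np.cross(z,x)
    return R.from_matrix(np.c_[x,y,z])
E
python3 - <<'E'
from h import *
o=bot.get_obs();M=R.from_quat(o["tool_rot"]).as_matrix();print(np.round(M,3))
psi=np.arctan2(M[1,2],M[0,2]);print(psi)
print(delta([.50,.23,.36],down(psi)))
# holder corners top
C=cam('top')
cs=[atz(C,(110+x/3,220+y/3),.028) for x,y in [(198,58),(270,95),(238,160),(165,125)]]
cs=np.array(cs);print(np.round(cs,4),cs.mean(0),np.degrees(np.arctan2(*(cs[1]-cs[0])[[1,0]])))
E
```

```text
[[-0.001  0.962  0.273]
 [ 0.002  0.273 -0.962]
 [-1.    -0.    -0.002]]
-1.2940355892833066
(array([ 0.04499367,  0.5438289 , -0.58431268]), array([ 5.44066959e-09, -1.86673134e-03,  5.82908522e-06]))
[[0.5739 0.275  0.028 ]
 [0.5397 0.2101 0.028 ]
 [0.4826 0.238  0.028 ]
 [0.5145 0.3035 0.028 ]] [0.52767641 0.25665247 0.028     ] -117.85749326958339
```

>>> arm_command(moves=[0.0, 0.027, -0.029, 0, 0, 0, -1, 0.002, 0.027, -0.029, 0, 0, 0, -1, 0.002, 0.027, -0.029, 0, 0, 0, -1, 0.002, 0.027, -0.029, 0, 0, 0, -1, 0.002, 0.027, -0.029, 0, 0, 0, -1, 0.002, 0.027, -0.029, 0, 0, 0, -1, 0.002, 0.027, -0.029, 0, 0, 0, -1, 0.002, 0.027, -0.029, 0, 0, 0, -1, 0.002, 0.027, -0.029, 0, 0, 0, -1, 0.002, 0.027, -0.029, 0, 0, 0, -1, 0.002, 0.027, -0.029, 0, 0, 0, -1, 0.002, 0.027, -0.029, 0, 0, 0, -1, 0.002, 0.027, -0.029, 0, 0, 0, -1, 0.002, 0.027, -0.029, 0, 0, 0, -1, 0.002, 0.027, -0.029, 0, 0, 0, -1, 0.002, 0.027, -0.029, 0, 0, 0, -1, 0.002, 0.027, -0.029, 0, 0, 0, -1, 0.002, 0.027, -0.029, 0, 0, 0, -1, 0.002, 0.027, -0.029, 0, 0, 0, -1, 0.002, 0.027, -0.029, 0, 0, 0, -1])

```text
clock: 1.77
eef_pos: [0.5221, 0.1967, 0.3591]
tool_rot: [0.413, 0.594, -0.397, 0.564]
ft_force: [0.2, -0.0, 0.3]
grip_width: 0.0853
```

Run:
```python
from h import *
o,im=snap('wrist','pics/w1.png'); np.save('w1.npy',np.r_[o['eef_pos'],o['tool_rot']])
print(o['clock'],o['eef_pos'],o['ft_force'])
```

```text
1.7667 [0.52211725 0.19673998 0.35909802] [ 0.15791067 -0.02843413  0.25273204]
```

View pics/w1.png

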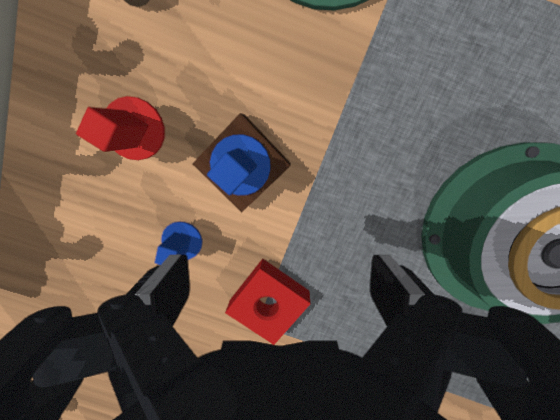

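The wrist view shows the holder around (242,162) with the blue drift's collar centred near (240,165). I'll enlarge it for the corners.

Run:
```python
from h import *
im=cv2.imread('pics/w1.png')
cv2.imwrite('pics/c3.png',cv2.resize(im[105:220,185:300],None,fx=5,fy=5,interpolation=cv2.INTER_CUBIC))
```

```text
(no output)
```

View pics/c3.png

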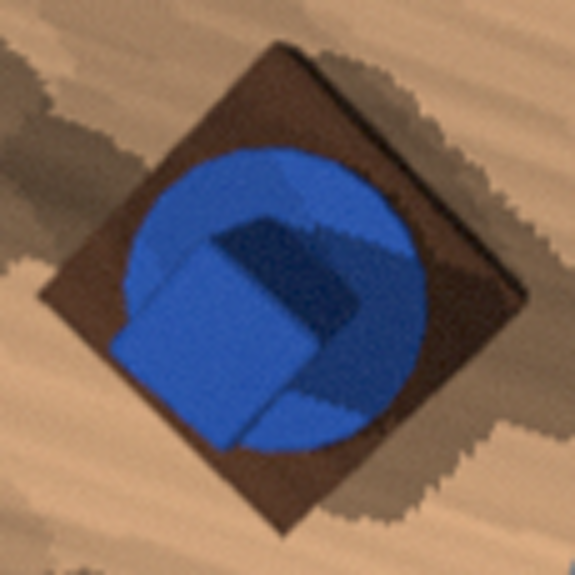

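Run:
```python
from h import *
v=np.load('w1.npy');o=dict(eef_pos=v[:3],tool_rot=v[3:]);C=cam('wrist',o)
f=lambda pts,z:np.array([atz(C,(185+(x+.5)/5-.5,105+(y+.5)/5-.5),z) for x,y in pts])
for n,p,z in [('handle',[(212,237),(320,347),(225,450),(110,352)],.089),('holder',[(280,43),(524,297),(283,533),(38,297)],.028)]:
    c=f(p,z);print(n,np.round(c,4).tolist(),c.mean(0).round(4))
    print([ (round(np.linalg.norm(c[(i+1)%4]-c[i]),4), round(np.degrees(np.arctan2(*(c[(i+1)%4]-c[i])[[1,0]]))%90,1)) for i in range(4)])
print('collar',f([(276,300)],.034))
M=R.from_quat(v[3:]).as_matrix();print('yaw z',np.degrees(np.arctan2(M[1,2],M[0,2])))
im=cv2.imread('pics/w1.png')
```

```text
handle [[0.5457, 0.2635, 0.089], [0.5351, 0.2418, 0.089], [0.5135, 0.2511, 0.089], [0.5224, 0.2736, 0.089]] [0.5292 0.2575 0.089 ]
[(np.float64(0.0241), np.float64(63.9)), (np.float64(0.0236), np.float64(66.7)), (np.float64(0.0241), np.float64(68.4)), (np.float64(0.0254), np.float64(66.5))]
holder [[0.5758, 0.2728, 0.028], [0.5468, 0.2121, 0.028], [0.4832, 0.242, 0.028], [0.5126, 0.3038, 0.028]] [0.5296 0.2577 0.028 ]
[(np.float64(0.0673), np.float64(64.5)), (np.float64(0.0703), np.float64(64.8)), (np.float64(0.0684), np.float64(64.5)), (np.float64(0.0703), np.float64(63.9))]
collar [[0.52996746 0.25766946 0.034     ]]
yaw z -69.94603742850306
```

Run:
```python
from h import *
o=bot.get_obs();print(o['joint_pos'].round(3),o['eef_pos'])
for a in (-24,-114): print(delta([.5295,.2577,.30],down(np.radians(a))))
```

```text
[0.352 0.389 0.088 1.273 0.05  3.141] [0.52566968 0.20021536 0.35762113]
(array([ 0.06010086,  0.02364729, -0.0496794 ]), array([-0.79843682, -0.04819037, -0.0172393 ]))
(array([ 0.06010086,  0.02364729, -0.0496794 ]), array([ 0.7720276 , -0.04618502,  0.02184752]))
```

>>> arm_command(moves=[0.02, 0.008, -0.0165, 0, -0.016, -0.006, -1, 0.02, 0.008, -0.0165, 0, -0.016, -0.006, -1, 0.02, 0.008, -0.0165, 0, -0.016, -0.006, -1, 0, 0, 0, -0.1, 0, 0, -1, 0, 0, 0, -0.1, 0, 0, -1, 0, 0, 0, -0.1, 0, 0, -1, 0, 0, 0, -0.1, 0, 0, -1, 0, 0, 0, -0.1, 0, 0, -1, 0, 0, 0, -0.1, 0, 0, -1, 0, 0, 0, -0.1, 0, 0, -1, 0, 0, 0, -0.1, 0, 0, -1, 0, 0, 0, 0, 0, 0, -1])

```text
clock: 2.82
eef_pos: [0.5398, 0.2323, 0.2852]
tool_rot: [0.114, 0.714, -0.117, 0.681]
ft_force: [-0.8, 0.1, -0.9]
grip_width: 0.0855
```

Run:
```python
from h import *
print(delta([.5295,.2577,.21],down(np.radians(-24))))
o,im=snap('wrist','pics/w2.png'); np.save('w2.npy',np.r_[o['eef_pos'],o['tool_rot']])
```

```text
(array([ 0.07572922,  0.02152903, -0.01460346]), array([ 0.0896758 , -0.04411311,  0.01347689]))
```

View pics/w2.png

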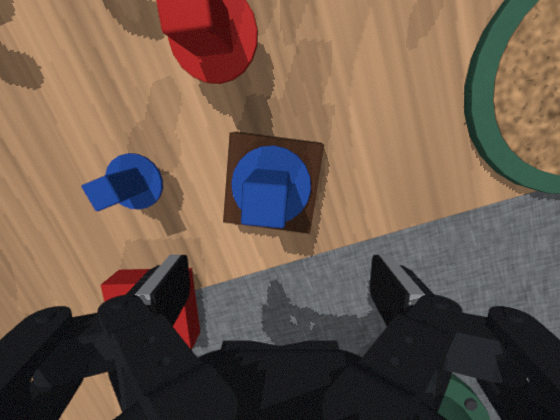

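The drift sits at px (266,200), between the finger columns (185 and 375), and the jaws are about 5° over-turned. I'll correct laterally and for tilt at this height.

>>> arm_command(moves=[0, 0.011, -0.0075, 0.045, -0.022, 0.007, -1, 0, 0.011, -0.0075, 0.045, -0.022, 0.007, -1, 0, 0, 0, 0, 0, 0, -1])

```text
clock: 3.12
eef_pos: [0.5334, 0.2574, 0.2844]
tool_rot: [0.153, 0.69, -0.154, 0.69]
ft_force: [-0.0, 0.9, -0.3]
grip_width: 0.0852
```

Run:
```python
from h import *
print(delta([.5295,.2577,.21],down(np.radians(-24))))
o,im=snap('wrist','pics/w3.png'); np.save('w3.npy',np.r_[o['eef_pos'],o['tool_rot']])
C=cam('wrist',o)
s=24*np.pi/180;a=np.array([np.cos(s),-np.sin(s),0]);b=np.array([np.sin(s),np.cos(s),0])
P=[np.array([.5295,.2577,.089])+.013*(i*a+j*b) for i,j in((1,1),(1,-1),(-1,-1),(-1,1))]
cv2.polylines(im,[proj(C,P).round().astype(int)],True,(0,255,255),1)
cv2.imwrite('pics/w3b.png',im)
```

```text
(array([ 0.07438882, -0.00132297, -0.0036348 ]), array([-0.01858739,  0.00010846,  0.00113326]))
```

View pics/w3b.png

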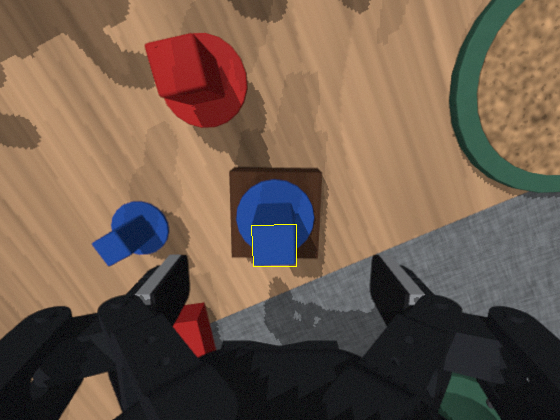

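The predicted outline sits on the handle top at (275,245). Now I'll descend.

>>> arm_command(moves=[0.013, -0.0007, -0.002, -0.009, 0, 0, -1, 0.013, -0.0006, -0.0016, -0.009, 0, 0, -1, 0.013, 0, 0, 0, 0, 0, -1, 0.013, 0, 0, 0, 0, 0, -1, 0.013, 0, 0, 0, 0, 0, -1, 0.008, 0, 0, 0, 0, 0, -1, 0, 0, 0, 0, 0, 0, -1])

```text
clock: 3.75
eef_pos: [0.5304, 0.2528, 0.2095]
tool_rot: [0.146, 0.692, -0.149, 0.691]
ft_force: [-0.4, 0.4, 0.4]
grip_width: 0.0856
```

Run:
```python
from h import *
print(delta([.5295,.2577,.21],down(np.radians(-24))))
```

```text
(array([-0.00048608,  0.00406562, -0.00282859]), array([-0.0022359 , -0.00115283,  0.00505494]))
```

>>> arm_command(moves=[0, 0.004, -0.003, 0, 0, 0, -1, 0, 0, 0, 0, 0, 0, -1])

```text
clock: 3.92
eef_pos: [0.5295, 0.2571, 0.2094]
tool_rot: [0.146, 0.693, -0.15, 0.69]
ft_force: [0.7, 0.6, -0.2]
grip_width: 0.0852
```

Run:
```python
from h import *
print(delta([.5295,.2577,.21],down(np.radians(-24))))
```

```text
(array([-0.00059069,  0.00056468, -0.00024825]), array([-0.00389929, -0.00230425,  0.00628172]))
```

>>> arm_command(moves=[0, 0, 0, 0, 0, 0, 0, 0, 0, 0, 0, 0, 0, 0.4, 0, 0, 0, 0, 0, 0, 0.7, 0, 0, 0, 0, 0, 0, 1, 0, 0, 0, 0, 0, 0, 1, 0, 0, 0, 0, 0, 0, 1, 0, 0, 0, 0, 0, 0, 1, 0, 0, 0, 0, 0, 0, 1, 0, 0, 0, 0, 0, 0, 1])

```text
clock: 4.67
eef_pos: [0.5304, 0.258, 0.2128]
tool_rot: [0.147, 0.691, -0.149, 0.692]
ft_force: [0.0, -0.7, 0.9]
grip_width: 0.0253
```

Run:
```python
from h import *
print(delta([.5295,.2577,.21],down(np.radians(-24))))
o,im=snap('wrist','pics/w4.png');print(o['ft_force'],o['ft_torque'],o['grip_width'])
```

```text
(array([ 0.00283956, -0.00062097, -0.00071867]), array([-0.00309898,  0.0010642 ,  0.00220665]))
[ 0.03769493 -0.69995629  0.8618802 ] [ 0.07302609 -0.0589611   0.01702404] 0.02531109773076467
```

View pics/w4.png

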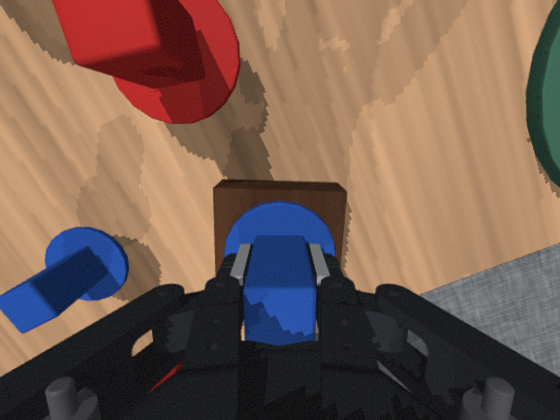

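Gripped at 25.3 mm, with the tips bearing on the collar. I'll lift straight up.

>>> arm_command(moves=[-0.01, 0, 0, 0, 0, 0, 1, -0.02, 0, 0, 0, 0, 0, 1, -0.02, 0, 0, 0, 0, 0, 1, -0.02, 0, 0, 0, 0, 0, 1, -0.02, 0, 0, 0, 0, 0, 1, -0.02, 0, 0, 0, 0, 0, 1, -0.01, 0, 0, 0, 0, 0, 1, 0, 0, 0, 0, 0, 0, 1])

```text
clock: 5.38
eef_pos: [0.5301, 0.258, 0.3402]
tool_rot: [0.147, 0.692, -0.149, 0.691]
ft_force: [0.1, -2.0, -0.5]
grip_width: 0.0256
```

Run:
```python
from h import *
o,im=snap('scene','pics/s2.png');print(o['ft_force'],o['ft_torque'],o['grip_width'],o['eef_pos'])
C=cam('scene')
M=R.from_quat(o['tool_rot']);tip=o['eef_pos']+M.apply([.2128,0,0]);print(tip,proj(C,tip),proj(C,o['eef_pos']+M.apply([.1238,0,0])))
u,v=proj(C,tip)[0].astype(int)
print(u,v)
cv2.circle(im,(u,v),1,(0,255,255),-1)
cv2.imwrite('pics/s2b.png',cv2.resize(im[v-100:v+50,u-90:u+90],None,fx=4,fy=4,interpolation=2))
```

```text
[ 0.06332509 -2.02414314 -0.52455714] [ 0.01451172 -0.03078551 -0.02694002] 0.025568433905373767 [0.5300542  0.25802469 0.34022927]
[0.5296223  0.25733154 0.12743084] [[383.09158021 191.82245805]] [[388.06718303 162.51237034]]
383 191
```

View pics/s2b.png

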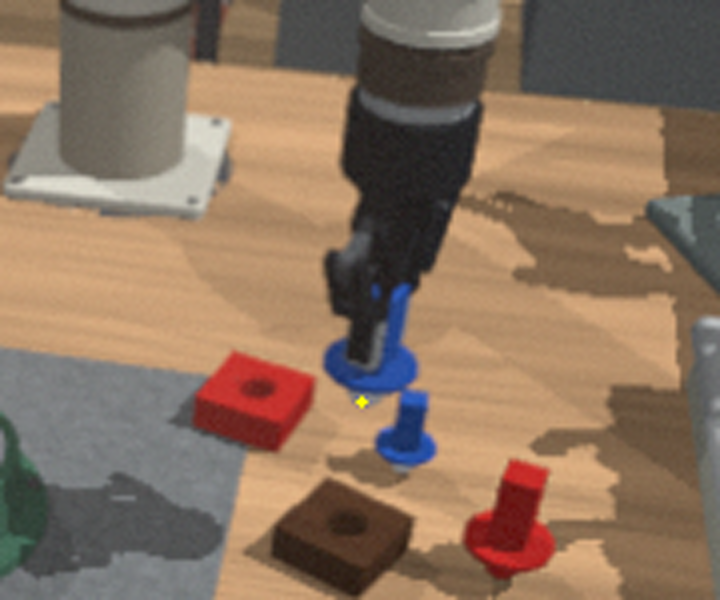

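Run:
```python
from h import *
T=cam('top');S=cam('scene')
print('spT',atz(T,(294.4,239.9),.078),'faceT',atz(T,(294.2,240.2),.06),'spS',atz(S,(270.7,200.9),.078))
print('holderS',atz(S,(293+349/4-.4,91+523/4-.4),.028))
# segment face white in top, fit ellipse
a=cv2.imread('pics/top0.png').astype(int)
for nm,img,C,box in(('T',a,T,(245,345,195,290)),('S',cv2.imread('pics/scene0.png').astype(int),S,(225,320,175,245))):
    b,g,r=[img[:,:,i] for i in range(3)]
    hsv=cv2.cvtColor(img.astype(np.uint8),cv2.COLOR_BGR2HSV)
    br=((hsv[...,0]>12)&(hsv[...,0]<30)&(hsv[...,1]>120)).astype(np.uint8)
    m=np.zeros_like(br);x0,x1,y0,y1=box;m[y0:y1,x0:x1]=br[y0:y1,x0:x1]
    cs,h=cv2.findContours(m,cv2.RETR_CCOMP,cv2.CHAIN_APPROX_NONE)
    cs=sorted(cs,key=len)[-2:]
    for c in cs:
        p=np.array([atz(C,q,.0745) for q in c[:,0]])
        A=np.c_[2*p[:,:2],np.ones(len(p))];s=np.linalg.lstsq(A,(p[:,:2]**2).sum(1),rcond=None)[0]
        print(nm,len(c),s[:2],np.sqrt(s[2]+s[0]**2+s[1]**2))
```

```text
spT [ 0.55859216 -0.03851977  0.078     ] faceT [ 0.56060739 -0.03891385  0.06      ] spS [ 0.57452284 -0.03453806  0.078     ]
holderS [0.52948121 0.26181501 0.028     ]
T 81 [ 0.56052322 -0.03877896] 0.0372154326373916
T 100 [ 0.5605219  -0.03901227] 0.0451406420504961
S 63 [ 0.56019547 -0.03982473] 0.03838128897721627
S 79 [ 0.56023459 -0.03979143] 0.04827855340856614
```

Run:
```python
from h import *
print(delta([.5604,.003,.32],down(np.radians(-24))))
```

```text
(array([ 0.02029639, -0.22009861,  0.13219588]), array([-0.00318772, -0.00065052,  0.0039895 ]))
```

>>> arm_command(moves=[0, -0.012, 0.007, 0, 0, 0, 1, 0, -0.03, 0.018, 0, 0, 0, 1, 0, -0.03, 0.018, 0, 0, 0, 1, 0, -0.03, 0.018, 0, 0, 0, 1, 0, -0.03, 0.018, 0, 0, 0, 1, 0, -0.03, 0.018, 0, 0, 0, 1, 0, -0.03, 0.018, 0, 0, 0, 1, 0, -0.02, 0.012, 0, 0, 0, 1, 0, -0.008, 0.005, 0, 0, 0, 1, 0, 0, 0, 0, 0, 0, 1])

```text
clock: 6.27
eef_pos: [0.5567, -0.0129, 0.329]
tool_rot: [0.142, 0.698, -0.152, 0.685]
ft_force: [-0.1, 0.9, -0.7]
grip_width: 0.0257
```

Run:
```python
from h import *
print(delta([.5604,.003,.30],down(np.radians(-24))))
o,im=snap('wrist','pics/w5.png'); np.save('w5.npy',np.r_[o['eef_pos'],o['tool_rot']])
```

```text
(array([ 0.02874367,  0.01647184, -0.00264995]), array([ 3.05250614e-05, -1.60186328e-02,  1.66274560e-02]))
```

View pics/w5.png

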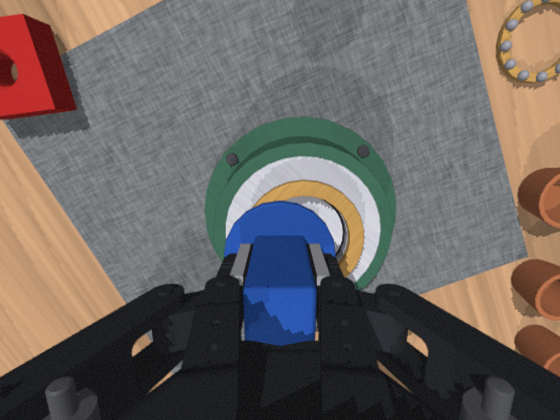

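Run:
```python
from h import *
v=np.load('w5.npy');C=cam('wrist',dict(eef_pos=v[:3],tool_rot=v[3:]))
im=cv2.imread('pics/w5.png')
for c,col in (((.5604,-.039),(0,255,255)),((.5615,-.039),(255,0,255))):
  for r,z in((.095,.012),(.075,.06),(.048,.0765),(.036,.0765)):
    t=np.linspace(0,2*np.pi,200);P=np.c_[c[0]+r*np.cos(t),c[1]+r*np.sin(t),0*t+z]
    cv2.polylines(im,[(proj(C,P)*8).round().astype(int)],True,col,1,cv2.LINE_AA,3)
  if col[0]==0: cv2.imwrite('pics/w5b.png',cv2.resize(im[100:300,190:410],None,fx=3,fy=3,interpolation=2)); break
```

```text
(no output)
```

View pics/w5b.png

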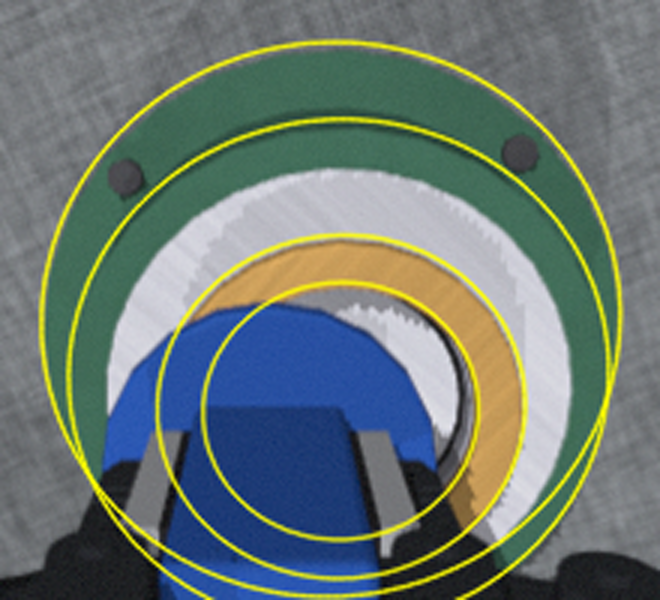

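>>> arm_command(moves=[0.008, 0.008, -0.001, 0, -0.008, 0.008, 1, 0.008, 0.008, -0.001, 0, -0.008, 0.008, 1, 0.008, 0, 0, 0, 0, 0, 1, 0, 0, 0, 0, 0, 0, 1])

```text
clock: 6.65
eef_pos: [0.5597, 0.0068, 0.3021]
tool_rot: [0.146, 0.693, -0.145, 0.691]
ft_force: [-0.1, 0.0, -1.9]
grip_width: 0.0252
```

```bash
cat > st.py <<'E'
from h import *
import sys
o=bot.get_obs()
ang=float(sys.argv[1]);z=float(sys.argv[2])
c=np.array([.560,-.0395]);p=c+.042*np.array([np.cos(np.radians(ang)),np.sin(np.radians(ang))])
M=R.from_quat(o['tool_rot']);tip=o['eef_pos']+M.apply([.2128,0,0])
q=down(np.radians(-24));tcp=np.r_[p,z]-q.apply([.2128,0,0])
t,r=delta(tcp,q)
print('t',round(o['clock'],2),'tip',tip.round(4),'tcpz',o['eef_pos'][2].round(4),'F',o['ft_force'].round(2),'tool d',t.round(4),'rot',r.round(3))
E
python3 st.py 90 .08
```

```text
t 6.65 tip [0.5589 0.0072 0.0893] tcpz 0.3021 F [-0.09  0.04 -1.9 ] tool d [ 0.0093 -0.0038  0.002 ] rot [ 0.004 -0.004 -0.   ]
```

>>> arm_command(moves=[0.004, -0.002, 0.001, 0, 0, 0, 1, 0.004, -0.002, 0.001, 0, 0, 0, 1, 0, 0, 0, 0, 0, 0, 1, 0, 0, 0, 0, 0, 0, 1])

```text
clock: 6.98
eef_pos: [0.5592, 0.0044, 0.2928]
tool_rot: [0.144, 0.695, -0.144, 0.69]
ft_force: [-0.2, 0.3, -1.4]
grip_width: 0.0251
```

```bash
python3 st.py 90 .078
```

```text
t 6.98 tip [0.5578 0.0048 0.08  ] tcpz 0.2928 F [-0.19  0.26 -1.42] tool d [ 0.002  -0.0014  0.0015] rot [ 0.009 -0.007  0.001]
```

>>> arm_command(moves=[0.001, -0.001, 0.001, 0, 0, 0, 1, 0.0005, 0, 0, 0, 0, 0, 1, 0.0005, 0, 0, 0, 0, 0, 1])

```text
clock: 7.23
eef_pos: [0.56, 0.0026, 0.2914]
tool_rot: [0.144, 0.694, -0.144, 0.69]
ft_force: [-0.4, -0.4, -0.5]
grip_width: 0.0254
```

```bash
python3 st.py 90 .076
```

```text
t 7.23 tip [0.5589 0.003  0.0786] tcpz 0.2914 F [-0.35 -0.4  -0.55] tool d [ 0.0026 -0.0001  0.    ] rot [ 0.008 -0.006  0.001]
```

>>> arm_command(moves=[0.0006, 0, 0, 0, 0, 0, 1, 0.0006, 0, 0, 0, 0, 0, 1])

```text
clock: 7.4
eef_pos: [0.5602, 0.0023, 0.2906]
tool_rot: [0.145, 0.694, -0.144, 0.691]
ft_force: [-0.1, -0.3, -0.3]
grip_width: 0.0254
```

>>> arm_command(moves=[0.0006, 0, 0, 0, 0, 0, 1, 0.0006, 0, 0, 0, 0, 0, 1])

```text
clock: 7.57
eef_pos: [0.5603, 0.0022, 0.2895]
tool_rot: [0.145, 0.694, -0.144, 0.691]
ft_force: [-0.7, 0.3, -1.4]
grip_width: 0.0253
```

>>> arm_command(moves=[0.0006, 0, 0, 0, 0, 0, 1, 0.0006, 0, 0, 0, 0, 0, 1])

```text
clock: 7.73
eef_pos: [0.5603, 0.0022, 0.289]
tool_rot: [0.145, 0.693, -0.144, 0.691]
ft_force: [-1.8, -0.0, 4.0]
grip_width: 0.0254
```

>>> arm_command(moves=[-0.006, 0, 0, 0, 0, 0, 1, -0.007, 0, 0, 0, 0, 0, 1, 0, -0.012, 0.005, 0, 0, 0, 1, 0, -0.015, 0.007, 0, 0, 0, 1, 0, -0.015, 0.007, 0, 0, 0, 1, 0, -0.012, 0.005, 0, 0, 0, 1, 0, -0.008, 0.003, 0, 0, 0, 1, 0, -0.004, 0.002, 0, 0, 0, 1, 0, 0, 0, 0, 0, 0, 1])

```text
clock: 8.48
eef_pos: [0.561, -0.0758, 0.3048]
tool_rot: [0.144, 0.692, -0.144, 0.692]
ft_force: [0.1, 0.2, -1.7]
grip_width: 0.0253
```

```bash
python3 st.py 270 .078
```

```text
t 8.48 tip [ 0.561  -0.0758  0.092 ] tcpz 0.3048 F [ 0.07  0.23 -1.7 ] tool d [ 0.014  -0.0057  0.0013] rot [0.009 0.    0.   ]
```

>>> arm_command(moves=[0.005, -0.003, 0.0007, 0, 0, 0, 1, 0.005, -0.002, 0.0006, 0, 0, 0, 1, 0.002, 0, 0, 0, 0, 0, 1, 0, 0, 0, 0, 0, 0, 1])

```text
clock: 8.82
eef_pos: [0.56, -0.0808, 0.2914]
tool_rot: [0.144, 0.693, -0.143, 0.692]
ft_force: [-0.3, 0.4, -1.8]
grip_width: 0.0253
```

```bash
python3 st.py 270 .078
```

```text
t 8.82 tip [ 0.5599 -0.0807  0.0786] tcpz 0.2914 F [-0.32  0.4  -1.85] tool d [ 0.0006 -0.0006  0.0002] rot [ 0.01  -0.001 -0.   ]
```

>>> arm_command(moves=[0.0006, 0, 0, 0, 0, 0, 1, 0.0006, 0, 0, 0, 0, 0, 1])

```text
clock: 8.98
eef_pos: [0.5599, -0.0799, 0.2895]
tool_rot: [0.143, 0.693, -0.143, 0.692]
ft_force: [1.4, -0.7, -0.7]
grip_width: 0.0252
```

>>> arm_command(moves=[0.0006, 0, 0, 0, 0, 0, 1, 0.0006, 0, 0, 0, 0, 0, 1])

```text
clock: 9.15
eef_pos: [0.5599, -0.0796, 0.289]
tool_rot: [0.143, 0.693, -0.143, 0.692]
ft_force: [-2.5, -0.7, 4.3]
grip_width: 0.0255
```

>>> arm_command(moves=[0.0006, 0, 0, 0, 0, 0, 1, 0.0006, 0, 0, 0, 0, 0, 1])

```text
clock: 9.32
eef_pos: [0.5598, -0.0794, 0.289]
tool_rot: [0.142, 0.693, -0.143, 0.692]
ft_force: [-2.0, -0.2, 4.2]
grip_width: 0.0252
```

>>> arm_command(moves=[-0.005, 0, 0, 0, 0, 0, 1, -0.005, 0, 0, 0, 0, 0, 1, 0, 0.012, 0.005, 0, 0, 0, 1, 0, 0.013, 0.006, 0, 0, 0, 1, 0, 0.013, 0.006, 0, 0, 0, 1, 0, 0.008, 0.002, 0, 0, 0, 1, 0, 0.004, 0.001, 0, 0, 0, 1, 0, 0, 0, 0, 0, 0, 1])

```text
clock: 9.98
eef_pos: [0.6018, -0.0378, 0.2998]
tool_rot: [0.144, 0.692, -0.142, 0.693]
ft_force: [-0.2, 0.0, -1.9]
grip_width: 0.0256
```

```bash
python3 st.py 0 .079
```

```text
t 9.98 tip [ 0.6023 -0.0373  0.087 ] tcpz 0.2998 F [-0.17  0.01 -1.88] tool d [ 0.008  -0.0015  0.0009] rot [ 0.012  0.001 -0.003]
```

>>> arm_command(moves=[0.004, -0.001, 0.0005, 0, 0, 0, 1, 0.003, 0, 0, 0, 0, 0, 1, 0, 0, 0, 0, 0, 0, 1, 0.0006, 0, 0, 0, 0, 0, 1, 0.0006, 0, 0, 0, 0, 0, 1])

```text
clock: 10.4
eef_pos: [0.6006, -0.0395, 0.2898]
tool_rot: [0.144, 0.693, -0.142, 0.692]
ft_force: [0.3, 0.6, -1.7]
grip_width: 0.0256
```

>>> arm_command(moves=[0.0006, 0, 0, 0, 0, 0, 1, 0.0006, 0, 0, 0, 0, 0, 1])

```text
clock: 10.57
eef_pos: [0.6002, -0.0402, 0.2885]
tool_rot: [0.144, 0.693, -0.143, 0.692]
ft_force: [-0.1, 0.8, -2.0]
grip_width: 0.0255
```

>>> arm_command(moves=[0.0006, 0, 0, 0, 0, 0, 1, 0.0006, 0, 0, 0, 0, 0, 1])

```text
clock: 10.73
eef_pos: [0.6001, -0.0404, 0.2876]
tool_rot: [0.144, 0.693, -0.143, 0.692]
ft_force: [-0.5, 0.4, 2.5]
grip_width: 0.0252
```

>>> arm_command(moves=[-0.006, 0, 0, 0, 0, 0, 1, -0.008, 0, 0, 0, 0, 0, 1, 0, -0.005, -0.012, 0, 0, 0, 1, 0, -0.007, -0.016, 0, 0, 0, 1, 0, -0.007, -0.016, 0, 0, 0, 1, 0, -0.006, -0.013, 0, 0, 0, 1, 0, -0.004, -0.008, 0, 0, 0, 1, 0, -0.002, -0.004, 0, 0, 0, 1, 0, 0, 0, 0, 0, 0, 1])

```text
clock: 11.48
eef_pos: [0.5232, -0.0415, 0.3084]
tool_rot: [0.144, 0.69, -0.143, 0.695]
ft_force: [0.8, -0.4, -0.8]
grip_width: 0.0252
```

```bash
python3 st.py 180 .082
```

```text
t 11.48 tip [ 0.5249 -0.0413  0.0956] tcpz 0.3084 F [ 0.81 -0.37 -0.8 ] tool d [ 0.0135 -0.0003 -0.0057] rot [ 0.01   0.007 -0.004]
```

>>> arm_command(moves=[0.004, 0, -0.003, 0.005, 0.003, -0.002, 1, 0.004, 0, -0.003, 0.005, 0.003, -0.002, 1, 0.003, 0, 0, 0, 0, 0, 1, 0, 0, 0, 0, 0, 0, 1, 0.0006, 0, 0, 0, 0, 0, 1, 0.0006, 0, 0, 0, 0, 0, 1])

```text
clock: 11.98
eef_pos: [0.5198, -0.0387, 0.2959]
tool_rot: [0.147, 0.69, -0.147, 0.693]
ft_force: [-0.5, -0.1, -1.0]
grip_width: 0.0252
```

```bash
python3 st.py 180 .079
```

```text
t 11.98 tip [ 0.5206 -0.0389  0.0831] tcpz 0.2959 F [-0.54 -0.05 -1.04] tool d [ 0.0041 -0.0014 -0.0013] rot [-0.     0.004 -0.001]
```

>>> arm_command(moves=[0.001, -0.0007, -0.001, 0, 0, 0, 1, 0.001, -0.0007, 0, 0, 0, 0, 1, 0.0008, 0, 0, 0, 0, 0, 1, 0.0008, 0, 0, 0, 0, 0, 1])

```text
clock: 12.32
eef_pos: [0.5187, -0.0397, 0.2916]
tool_rot: [0.147, 0.69, -0.147, 0.693]
ft_force: [0.1, -0.3, -2.2]
grip_width: 0.0257
```

>>> arm_command(moves=[0.0008, 0, 0, 0, 0, 0, 1, 0.0008, 0, 0, 0, 0, 0, 1])

```text
clock: 12.48
eef_pos: [0.5187, -0.0398, 0.2903]
tool_rot: [0.147, 0.69, -0.147, 0.693]
ft_force: [-1.9, -0.1, 6.4]
grip_width: 0.0248
```

>>> arm_command(moves=[0.0008, 0, 0, 0, 0, 0, 1, 0.0008, 0, 0, 0, 0, 0, 1])

```text
clock: 12.65
eef_pos: [0.5186, -0.0398, 0.2899]
tool_rot: [0.147, 0.69, -0.147, 0.693]
ft_force: [-2.4, 0.6, 6.4]
grip_width: 0.0253
```

>>> arm_command(moves=[0.0012, 0, 0, 0, 0, 0, 1, 0.0012, 0, 0, 0, 0, 0, 1, 0.0012, 0, 0, 0, 0, 0, 1])

```text
clock: 12.9
eef_pos: [0.5182, -0.0398, 0.2887]
tool_rot: [0.147, 0.689, -0.147, 0.694]
ft_force: [-2.5, -1.3, 5.6]
grip_width: 0.0255
```

>>> arm_command(moves=[0.0012, 0, 0, 0, 0, 0, 1, 0.0012, 0, 0, 0, 0, 0, 1, 0.0012, 0, 0, 0, 0, 0, 1])

```text
clock: 13.15
eef_pos: [0.5177, -0.0398, 0.2875]
tool_rot: [0.147, 0.689, -0.147, 0.694]
ft_force: [-3.3, -0.3, 6.6]
grip_width: 0.0254
```

>>> arm_command(moves=[-0.007, 0, 0, 0, 0, 0, 1, -0.008, 0, 0, 0, 0, 0, 1, 0, 0.006, 0.013, 0, 0, 0, 1, 0, 0.007, 0.017, 0, 0, 0, 1, 0, 0.007, 0.017, 0, 0, 0, 1, 0, 0.006, 0.014, 0, 0, 0, 1, 0, 0.004, 0.008, 0, 0, 0, 1, 0, 0.002, 0.004, 0, 0, 0, 1, 0, 0, 0, 0, 0, 0, 1])

```text
clock: 13.9
eef_pos: [0.601, -0.0404, 0.3069]
tool_rot: [0.147, 0.688, -0.147, 0.696]
ft_force: [-0.3, 0.2, -1.6]
grip_width: 0.0257
```

```bash
python3 st.py 0 .076
```

```text
t 13.9 tip [ 0.6034 -0.0407  0.0941] tcpz 0.3069 F [-0.27  0.25 -1.6 ] tool d [0.0181 0.0011 0.0003] rot [-0.001  0.011 -0.003]
```

>>> arm_command(moves=[0.005, 0.0005, -0.001, 0, 0.006, -0.002, 1, 0.005, 0.0005, -0.001, 0, 0.005, -0.001, 1, 0.003, 0, 0, 0, 0, 0, 1, 0, 0, 0, 0, 0, 0, 1, 0.001, 0, 0, 0, 0, 0, 1])

```text
clock: 14.32
eef_pos: [0.5975, -0.0384, 0.2913]
tool_rot: [0.147, 0.693, -0.147, 0.69]
ft_force: [-0.6, 0.6, -1.0]
grip_width: 0.0252
```

```bash
python3 st.py 0 .0747
```

```text
t 14.32 tip [ 0.5965 -0.0383  0.0785] tcpz 0.2913 F [-0.64  0.6  -1.03] tool d [0.0037 0.0008 0.0046] rot [-0.001 -0.004  0.001]
```

>>> arm_command(moves=[0.0005, 0.0005, 0.0025, 0, 0, 0, 1, 0.0005, 0.0003, 0.002, 0, 0, 0, 1, 0.0005, 0, 0, 0, 0, 0, 1, 0.0008, 0, 0, 0, 0, 0, 1])

```text
clock: 14.65
eef_pos: [0.6016, -0.0397, 0.2889]
tool_rot: [0.147, 0.693, -0.148, 0.69]
ft_force: [-0.2, -0.2, -1.3]
grip_width: 0.0256
```

```bash
python3 st.py 0 .0747
```

```text
t 14.65 tip [ 0.6006 -0.0396  0.0761] tcpz 0.2889 F [-0.22 -0.18 -1.29] tool d [0.0014 0.0003 0.0003] rot [-0.001 -0.005  0.002]
```

>>> arm_command(moves=[0.0008, 0, 0, 0, 0, 0, 1, 0.001, 0, 0, 0, 0, 0, 1, 0.0012, 0, 0, 0, 0, 0, 1])

```text
clock: 14.9
eef_pos: [0.6019, -0.0398, 0.2866]
tool_rot: [0.147, 0.693, -0.148, 0.69]
ft_force: [-2.3, 0.3, 5.7]
grip_width: 0.0257
```

>>> arm_command(moves=[0.0012, 0, 0, 0, 0, 0, 1, 0.0012, 0, 0, 0, 0, 0, 1, 0.0012, 0, 0, 0, 0, 0, 1])

```text
clock: 15.15
eef_pos: [0.6015, -0.0397, 0.2858]
tool_rot: [0.147, 0.692, -0.147, 0.691]
ft_force: [-1.9, 0.5, 5.1]
grip_width: 0.0252
```

>>> arm_command(moves=[0.0012, 0, 0, 0, 0, 0, 1, 0.0012, 0, 0, 0, 0, 0, 1, 0.0012, 0, 0, 0, 0, 0, 1])

```text
clock: 15.4
eef_pos: [0.6011, -0.0397, 0.285]
tool_rot: [0.147, 0.691, -0.147, 0.692]
ft_force: [-2.8, 0.1, 5.2]
grip_width: 0.0256
```

>>> arm_command(moves=[0.0012, 0, 0, 0, 0, 0, 1, 0.0012, 0, 0, 0, 0, 0, 1, -0.007, 0, 0, 0, 0, 0, 1, -0.007, 0, 0, 0, 0, 0, 1, 0, -0.006, -0.013, 0, 0, 0, 1, 0, -0.007, -0.016, 0, 0, 0, 1, 0, -0.007, -0.017, 0, 0, 0, 1, 0, -0.006, -0.014, 0, 0, 0, 1, 0, -0.004, -0.009, 0, 0, 0, 1, 0, -0.002, -0.005, 0, 0, 0, 1, 0, 0, 0, 0, 0, 0, 1])

```text
clock: 16.32
eef_pos: [0.5188, -0.0387, 0.3009]
tool_rot: [0.148, 0.689, -0.147, 0.694]
ft_force: [-0.6, -0.5, -1.0]
grip_width: 0.0252
```

```bash
python3 st.py 180 .0747
```

```text
t 16.32 tip [ 0.5203 -0.0388  0.0882] tcpz 0.3009 F [-0.6  -0.47 -0.98] tool d [ 0.0134 -0.0011 -0.0004] rot [-0.001  0.007 -0.003]
```

>>> arm_command(moves=[0.005, -0.0005, -0.001, 0, 0, 0, 1, 0.004, 0, -0.001, 0, 0, 0, 1, 0.001, 0, 0, 0, 0, 0, 1, 0.0008, 0, 0, 0, 0, 0, 1, 0.0008, 0, 0, 0, 0, 0, 1])

```text
clock: 16.73
eef_pos: [0.5192, -0.0383, 0.2888]
tool_rot: [0.148, 0.688, -0.147, 0.695]
ft_force: [0.2, 0.3, -1.1]
grip_width: 0.0253
```

```bash
python3 st.py 180 .0747
```

```text
t 16.73 tip [ 0.5215 -0.0385  0.076 ] tcpz 0.2888 F [ 0.21  0.3  -1.13] tool d [ 0.0013 -0.0016 -0.0006] rot [-0.     0.01  -0.004]
```

>>> arm_command(moves=[0.0004, -0.0015, -0.0015, 0, 0, 0, 1, 0.0006, -0.001, -0.001, 0, 0, 0, 1, 0.001, 0, 0, 0, 0, 0, 1])

```text
clock: 16.98
eef_pos: [0.5169, -0.0395, 0.2873]
tool_rot: [0.148, 0.687, -0.146, 0.696]
ft_force: [-2.6, 1.2, 5.7]
grip_width: 0.025
```

>>> arm_command(moves=[0.0012, 0, 0, 0, 0, 0, 1, 0.0012, 0, 0, 0, 0, 0, 1, 0.0012, 0, 0, 0, 0, 0, 1])

```text
clock: 17.23
eef_pos: [0.5166, -0.0395, 0.2863]
tool_rot: [0.148, 0.687, -0.146, 0.697]
ft_force: [-2.1, -0.5, 6.0]
grip_width: 0.0252
```

>>> arm_command(moves=[0.0012, 0, 0, 0, 0, 0, 1, 0.0012, 0, 0, 0, 0, 0, 1, 0.0012, 0, 0, 0, 0, 0, 1])

```text
clock: 17.48
eef_pos: [0.5161, -0.0395, 0.2856]
tool_rot: [0.148, 0.686, -0.146, 0.697]
ft_force: [-2.2, -0.3, 6.1]
grip_width: 0.0253
```

```bash
python3 st.py 180 .0747
```

```text
t 17.48 tip [ 0.5195 -0.0394  0.0728] tcpz 0.2856 F [-2.24 -0.28  6.07] tool d [-0.0019  0.0008  0.0018] rot [-0.     0.015 -0.007]
```

>>> arm_command(moves=[0.0012, 0, 0, 0, 0, 0, 1, 0.0012, 0, 0, 0, 0, 0, 1, 0.0012, 0, 0, 0, 0, 0, 1, 0.0012, 0, 0, 0, 0, 0, 1])

```text
clock: 17.82
eef_pos: [0.5155, -0.0395, 0.2846]
tool_rot: [0.149, 0.685, -0.146, 0.698]
ft_force: [-2.0, 1.5, 6.0]
grip_width: 0.0254
```

>>> arm_command(moves=[-0.006, 0, 0, 0, 0, 0, 1, -0.005, 0, 0, 0, 0.008, -0.003, 1, 0, 0.012, 0.005, 0, 0.007, -0.003, 1, 0, 0.013, 0.006, 0, 0, 0, 1, 0, 0.012, 0.006, 0, 0, 0, 1, 0, 0.008, 0.002, 0, 0, 0, 1, 0, 0.004, 0.001, 0, 0, 0, 1, 0, 0, 0, 0, 0, 0, 1])

```text
clock: 18.48
eef_pos: [0.5544, -0.0024, 0.2984]
tool_rot: [0.148, 0.692, -0.148, 0.691]
ft_force: [-0.9, -0.1, -1.4]
grip_width: 0.0254
```

```bash
python3 st.py 90 .0747
```

```text
t 18.48 tip [ 0.5543 -0.0026  0.0856] tcpz 0.2984 F [-0.95 -0.13 -1.44] tool d [0.0109 0.0068 0.0031] rot [-0.003  0.     0.001]
```

>>> arm_command(moves=[0.003, 0.004, 0.002, 0, 0, 0, 1, 0.003, 0.003, 0.001, 0, 0, 0, 1, 0.002, 0, 0, 0, 0, 0, 1, 0.001, 0, 0, 0, 0, 0, 1, 0.0008, 0, 0, 0, 0, 0, 1])

```text
clock: 18.9
eef_pos: [0.5591, 0.0024, 0.2872]
tool_rot: [0.147, 0.692, -0.149, 0.69]
ft_force: [0.1, -0.4, -0.4]
grip_width: 0.0251
```

```bash
python3 st.py 90 .072
```

```text
t 18.9 tip [0.5585 0.0021 0.0744] tcpz 0.2872 F [ 0.07 -0.43 -0.45] tool d [0.0024 0.0004 0.0008] rot [-0.003 -0.002  0.003]
```

>>> arm_command(moves=[0.0008, 0, 0, 0, 0, 0, 1, 0.001, 0, 0, 0, 0, 0, 1, 0.001, 0, 0, 0, 0, 0, 1])

```text
clock: 19.15
eef_pos: [0.5587, 0.002, 0.2845]
tool_rot: [0.148, 0.692, -0.149, 0.69]
ft_force: [-1.3, 0.9, 5.5]
grip_width: 0.0253
```

>>> arm_command(moves=[0.0012, 0, 0, 0, 0, 0, 1, 0.0012, 0, 0, 0, 0, 0, 1, 0.0012, 0, 0, 0, 0, 0, 1])

```text
clock: 19.4
eef_pos: [0.5583, 0.0019, 0.2836]
tool_rot: [0.148, 0.692, -0.149, 0.691]
ft_force: [-2.4, 0.4, 4.8]
grip_width: 0.0254
```

>>> arm_command(moves=[0.0012, 0, 0, 0, 0, 0, 1, 0.0012, 0, 0, 0, 0, 0, 1, 0.0012, 0, 0, 0, 0, 0, 1])

```text
clock: 19.65
eef_pos: [0.5578, 0.0019, 0.2829]
tool_rot: [0.149, 0.691, -0.149, 0.692]
ft_force: [-2.4, -0.2, 5.6]
grip_width: 0.0253
```

```bash
python3 st.py 90 .072
```

```text
t 19.65 tip [0.558  0.0018 0.0701] tcpz 0.2829 F [-2.43 -0.23  5.62] tool d [-0.0019  0.0015  0.0017] rot [-0.004  0.001 -0.   ]
```

>>> arm_command(moves=[0.0012, 0, 0.0002, 0, 0, 0, 1, 0.0012, 0, 0.0002, 0, 0, 0, 1, 0.0012, 0, 0.0002, 0, 0, 0, 1, 0.0012, 0, 0, 0, 0, 0, 1])

```text
clock: 19.98
eef_pos: [0.5574, 0.0017, 0.2818]
tool_rot: [0.149, 0.691, -0.148, 0.692]
ft_force: [-2.1, -0.3, 5.3]
grip_width: 0.0254
```

>>> arm_command(moves=[-0.006, 0, 0, 0, 0, 0, 1, -0.008, 0, 0, 0, 0, 0, 1, 0, -0.012, 0.006, 0, 0, 0, 1, 0, -0.015, 0.007, 0, 0, 0, 1, 0, -0.015, 0.007, 0, 0, 0, 1, 0, -0.013, 0.006, 0, 0, 0, 1, 0, -0.01, 0.004, 0, 0, 0, 1, 0, -0.005, 0.002, 0, 0, 0, 1, 0, 0, 0, 0, 0, 0, 1])

```text
clock: 20.73
eef_pos: [0.5585, -0.0821, 0.2983]
tool_rot: [0.148, 0.689, -0.149, 0.693]
ft_force: [0.3, -1.1, -0.7]
grip_width: 0.0249
```

```bash
python3 st.py 270 .072
```

```text
t 20.73 tip [ 0.5597 -0.0825  0.0855] tcpz 0.2983 F [ 0.27 -1.15 -0.68] tool d [0.0135 0.0012 0.001 ] rot [-0.004  0.006 -0.   ]
```

>>> arm_command(moves=[0.005, 0.001, 0, 0, 0, 0, 1, 0.004, 0, 0, 0, 0, 0, 1, 0.001, 0, 0, 0, 0, 0, 1, 0.001, 0, 0, 0, 0, 0, 1, 0.0008, 0, 0, 0, 0, 0, 1])

```text
clock: 21.15
eef_pos: [0.5588, -0.0801, 0.2847]
tool_rot: [0.148, 0.69, -0.148, 0.693]
ft_force: [-0.0, 1.0, -1.0]
grip_width: 0.0255
```

```bash
python3 st.py 270 .072
```

```text
t 21.15 tip [ 0.5598 -0.0802  0.072 ] tcpz 0.2847 F [-0.04  0.98 -1.04] tool d [-0.     -0.0008  0.0017] rot [-0.002  0.004 -0.001]
```

>>> arm_command(moves=[0.0008, -0.001, 0, 0, 0, 0, 1, 0.0012, 0, 0.0002, 0, 0, 0, 1, 0.0012, 0, 0.0002, 0, 0, 0, 1])

```text
clock: 21.4
eef_pos: [0.5587, -0.0801, 0.2828]
tool_rot: [0.147, 0.69, -0.147, 0.693]
ft_force: [-3.5, -0.0, 5.2]
grip_width: 0.0255
```

>>> arm_command(moves=[0.0012, 0, 0.0002, 0, 0, 0, 1, 0.0012, 0, 0.0002, 0, 0, 0, 1, 0.0012, 0, 0.0002, 0, 0, 0, 1])

```text
clock: 21.65
eef_pos: [0.5586, -0.0799, 0.2821]
tool_rot: [0.146, 0.69, -0.147, 0.694]
ft_force: [-2.6, -1.0, 4.9]
grip_width: 0.0252
```

>>> arm_command(moves=[0.0012, 0, 0.0002, 0, 0, 0, 1, 0.0012, 0, 0.0002, 0, 0, 0, 1, 0.0012, 0, 0.0002, 0, 0, 0, 1])

```text
clock: 21.9
eef_pos: [0.5584, -0.0798, 0.2815]
tool_rot: [0.146, 0.689, -0.147, 0.694]
ft_force: [-3.4, 0.1, 5.0]
grip_width: 0.0254
```

```bash
python3 st.py 270 .072
```

```text
t 21.9 tip [ 0.5598 -0.0806  0.0687] tcpz 0.2815 F [-3.38  0.08  5.05] tool d [-0.0033 -0.0009  0.0022] rot [0.001 0.007 0.001]
```

>>> arm_command(moves=[0.0012, 0, 0.0002, 0, 0, 0, 1, 0.0012, 0, 0.0002, 0, 0, 0, 1])

```text
clock: 22.07
eef_pos: [0.5583, -0.0797, 0.281]
tool_rot: [0.145, 0.689, -0.147, 0.694]
ft_force: [-3.2, 1.1, 4.8]
grip_width: 0.0253
```

>>> arm_command(moves=[-0.005, 0, 0, 0, 0, 0, 1, -0.006, 0, 0, 0, 0.005, 0, 1, 0, 0.012, 0.005, 0, 0, 0, 1, 0, 0.013, 0.006, 0, 0, 0, 1, 0, 0.013, 0.006, 0, 0, 0, 1, 0, 0.008, 0.003, 0, 0, 0, 1, 0, 0.004, 0.001, 0, 0, 0, 1, 0, 0, 0, 0, 0, 0, 1])

```text
clock: 22.73
eef_pos: [0.6016, -0.0389, 0.2943]
tool_rot: [0.146, 0.69, -0.146, 0.694]
ft_force: [0.0, -0.1, -0.1]
grip_width: 0.0255
```

```bash
python3 st.py 0 .072
```

```text
t 22.73 tip [ 0.6027 -0.0391  0.0815] tcpz 0.2943 F [ 0.03 -0.06 -0.07] tool d [ 0.0095 -0.0004  0.0006] rot [ 0.002  0.005 -0.001]
```

>>> arm_command(moves=[0.004, 0, 0, 0, 0, 0, 1, 0.003, 0, 0, 0, 0, 0, 1, 0.001, 0, 0, 0, 0, 0, 1, 0.0008, 0, 0, 0, 0, 0, 1])

```text
clock: 23.07
eef_pos: [0.6008, -0.039, 0.2839]
tool_rot: [0.146, 0.691, -0.147, 0.693]
ft_force: [-0.1, 0.9, -1.6]
grip_width: 0.0258
```

```bash
python3 st.py 0 .069
```

```text
t 23.07 tip [ 0.6014 -0.0394  0.0711] tcpz 0.2839 F [-0.07  0.93 -1.64] tool d [0.0021 0.     0.0013] rot [0.002 0.003 0.   ]
```

>>> arm_command(moves=[0.0008, 0, 0.0003, 0, 0, 0, 1, 0.0008, 0, 0.0002, 0, 0, 0, 1, 0.001, 0, 0.0002, 0, 0, 0, 1])

```text
clock: 23.32
eef_pos: [0.6006, -0.0402, 0.2809]
tool_rot: [0.146, 0.691, -0.147, 0.692]
ft_force: [-0.7, 0.5, 4.8]
grip_width: 0.0254
```

>>> arm_command(moves=[0.0012, 0, 0.0002, 0, 0, 0, 1, 0.0012, 0, 0.0002, 0, 0, 0, 1, 0.0012, 0, 0.0002, 0, 0, 0, 1])

```text
clock: 23.57
eef_pos: [0.6006, -0.0405, 0.2802]
tool_rot: [0.147, 0.691, -0.147, 0.693]
ft_force: [-2.7, 1.4, 6.0]
grip_width: 0.025
```

>>> arm_command(moves=[0.0012, 0, 0.0002, 0, 0, 0, 1, 0.0012, 0, 0.0002, 0, 0, 0, 1, 0.0012, 0, 0.0002, 0, 0, 0, 1])

```text
clock: 23.82
eef_pos: [0.6003, -0.0406, 0.2802]
tool_rot: [0.148, 0.69, -0.146, 0.693]
ft_force: [-2.5, 0.6, 5.9]
grip_width: 0.0253
```

```bash
python3 st.py 0 .069
```

```text
t 23.82 tip [ 0.6012 -0.0405  0.0674] tcpz 0.2802 F [-2.52  0.58  5.93] tool d [-0.0016  0.0017  0.0011] rot [ 0.     0.003 -0.002]
```

The +x spot stopped at TCP z 0.2802, its home height. Now the other three.

>>> arm_command(moves=[-0.008, 0, 0, 0, 0, 0, 1, -0.009, 0, 0, 0, 0, 0, 1, 0, -0.006, -0.013, 0, 0, 0, 1, 0, -0.007, -0.016, 0, 0, 0, 1, 0, -0.007, -0.017, 0, 0, 0, 1, 0, -0.006, -0.014, 0, 0, 0, 1, 0, -0.004, -0.009, 0, 0, 0, 1, 0, -0.002, -0.005, 0, 0, 0, 1, 0, 0, 0, 0, 0, 0, 1])

```text
clock: 24.57
eef_pos: [0.5187, -0.0405, 0.3036]
tool_rot: [0.148, 0.687, -0.147, 0.697]
ft_force: [-0.3, -0.3, -0.9]
grip_width: 0.0252
```

```bash
python3 st.py 180 .072
```

```text
t 24.57 tip [ 0.5217 -0.0408  0.0908] tcpz 0.3036 F [-0.27 -0.28 -0.88] tool d [ 0.0188  0.0006 -0.0013] rot [-0.001  0.013 -0.005]
```

>>> arm_command(moves=[0.006, 0, 0, 0, 0.008, -0.003, 1, 0.006, 0, 0, 0, 0.005, -0.002, 1, 0.003, 0, 0, 0, 0, 0, 1, 0, 0, 0, 0, 0, 0, 1, 0.0008, 0, 0, 0, 0, 0, 1])

```text
clock: 24.98
eef_pos: [0.5217, -0.0408, 0.2873]
tool_rot: [0.147, 0.69, -0.147, 0.693]
ft_force: [0.1, 0.2, -1.4]
grip_width: 0.0253
```

```bash
python3 st.py 180 .069
```

```text
t 24.98 tip [ 0.5224 -0.041   0.0745] tcpz 0.2873 F [ 0.08  0.2  -1.43] tool d [ 0.0055 -0.0003 -0.0039] rot [-0.001  0.003 -0.001]
```

>>> arm_command(moves=[0.001, -0.0005, -0.002, 0, 0, 0, 1, 0.001, -0.0005, -0.002, 0, 0, 0, 1, 0.001, 0, 0, 0, 0, 0, 1, 0.001, 0, 0, 0, 0, 0, 1])

```text
clock: 25.32
eef_pos: [0.5179, -0.0399, 0.282]
tool_rot: [0.147, 0.691, -0.147, 0.692]
ft_force: [-0.5, -0.7, 1.1]
grip_width: 0.0256
```

>>> arm_command(moves=[0.001, 0, 0, 0, 0, 0, 1, 0.0012, 0, 0.0002, 0, 0, 0, 1, 0.0012, 0, 0.0002, 0, 0, 0, 1])

```text
clock: 25.57
eef_pos: [0.5178, -0.04, 0.2808]
tool_rot: [0.147, 0.691, -0.147, 0.693]
ft_force: [-3.2, 0.6, 5.7]
grip_width: 0.0254
```

>>> arm_command(moves=[0.0012, 0, 0.0002, 0, 0, 0, 1, 0.0012, 0, 0.0002, 0, 0, 0, 1, 0.0012, 0, 0.0002, 0, 0, 0, 1])

```text
clock: 25.82
eef_pos: [0.5175, -0.0401, 0.2803]
tool_rot: [0.147, 0.69, -0.147, 0.693]
ft_force: [-3.3, 0.6, 6.0]
grip_width: 0.0254
```

```bash
python3 st.py 180 .069
```

```text
t 25.82 tip [ 0.5183 -0.0401  0.0676] tcpz 0.2803 F [-3.35  0.62  6.03] tool d [-0.0014  0.0007  0.0002] rot [-0.     0.004 -0.001]
```

>>> arm_command(moves=[0.0012, 0, 0.0002, 0, 0, 0, 1, 0.0012, 0, 0.0002, 0, 0, 0, 1, 0.0012, 0, 0.0002, 0, 0, 0, 1])

```text
clock: 26.07
eef_pos: [0.5172, -0.0402, 0.2802]
tool_rot: [0.148, 0.69, -0.147, 0.693]
ft_force: [-3.4, -0.7, 7.4]
grip_width: 0.0257
```

>>> arm_command(moves=[-0.006, 0, 0, 0, 0, 0, 1, -0.005, 0, 0, 0, 0.004, -0.001, 1, 0, 0.012, 0.005, 0, 0, 0, 1, 0, 0.014, 0.006, 0, 0, 0, 1, 0, 0.013, 0.006, 0, 0, 0, 1, 0, 0.009, 0.003, 0, 0, 0, 1, 0, 0.005, 0.001, 0, 0, 0, 1, 0, 0, 0, 0, 0, 0, 1])

```text
clock: 26.73
eef_pos: [0.5617, 0.0028, 0.2938]
tool_rot: [0.148, 0.69, -0.147, 0.693]
ft_force: [0.0, 0.8, -1.6]
grip_width: 0.0255
```

```bash
python3 st.py 90 .072
```

```text
t 26.73 tip [0.5628 0.0031 0.081 ] tcpz 0.2938 F [ 0.03  0.81 -1.56] tool d [ 0.009  -0.001  -0.0015] rot [-0.002  0.004 -0.003]
```

>>> arm_command(moves=[0.004, -0.001, -0.002, 0, 0, 0, 1, 0.003, 0, 0, 0, 0, 0, 1, 0.001, 0, 0, 0, 0, 0, 1, 0.001, 0, 0, 0, 0, 0, 1])

```text
clock: 27.07
eef_pos: [0.5584, 0.0026, 0.2832]
tool_rot: [0.148, 0.691, -0.147, 0.692]
ft_force: [0.0, 0.5, -1.1]
grip_width: 0.0255
```

>>> arm_command(moves=[0.001, 0, 0, 0, 0, 0, 1, 0.001, 0, 0.0002, 0, 0, 0, 1, 0.0012, 0, 0.0002, 0, 0, 0, 1])

```text
clock: 27.32
eef_pos: [0.5579, 0.0018, 0.2804]
tool_rot: [0.149, 0.691, -0.147, 0.692]
ft_force: [-2.9, 1.3, 7.4]
grip_width: 0.0251
```

>>> arm_command(moves=[0.0012, 0, 0.0002, 0, 0, 0, 1, 0.0012, 0, 0.0002, 0, 0, 0, 1, 0.0012, 0, 0.0002, 0, 0, 0, 1])

```text
clock: 27.57
eef_pos: [0.5577, 0.0015, 0.2802]
tool_rot: [0.15, 0.691, -0.147, 0.692]
ft_force: [-3.4, 2.5, 6.3]
grip_width: 0.0252
```

```bash
python3 st.py 90 .069
```

```text
t 27.57 tip [0.5584 0.0023 0.0674] tcpz 0.2802 F [-3.4   2.45  6.28] tool d [-0.0016  0.0018  0.0017] rot [-0.003  0.001 -0.005]
```

Home at +y too. Now −y.

>>> arm_command(moves=[-0.006, 0, 0, 0, 0, 0, 1, -0.01, 0, 0, 0, 0, -0.004, 1, 0, -0.012, 0.006, 0, 0, 0, 1, 0, -0.015, 0.007, 0, 0, 0, 1, 0, -0.015, 0.007, 0, 0, 0, 1, 0, -0.013, 0.006, 0, 0, 0, 1, 0, -0.009, 0.004, 0, 0, 0, 1, 0, -0.004, 0.002, 0, 0, 0, 1, 0, 0, 0, 0, 0, 0, 1])

```text
clock: 28.32
eef_pos: [0.5591, -0.0811, 0.2979]
tool_rot: [0.148, 0.69, -0.149, 0.693]
ft_force: [0.6, 0.4, -1.9]
grip_width: 0.0254
```

```bash
python3 st.py 270 .072
```

```text
t 28.32 tip [ 0.5601 -0.0817  0.0851] tcpz 0.2979 F [ 0.64  0.38 -1.89] tool d [0.0131 0.     0.0009] rot [-0.004  0.005  0.001]
```

>>> arm_command(moves=[0.005, 0, 0, 0, 0, 0, 1, 0.005, 0, 0, 0, 0, 0, 1, 0.002, 0, 0, 0, 0, 0, 1, 0, 0, 0, 0, 0, 0, 1, 0.001, 0, 0, 0, 0, 0, 1])

```text
clock: 28.73
eef_pos: [0.559, -0.08, 0.2828]
tool_rot: [0.147, 0.69, -0.148, 0.693]
ft_force: [0.2, 0.7, -0.5]
grip_width: 0.0254
```

>>> arm_command(moves=[0.001, 0, 0, 0, 0, 0, 1, 0.0012, 0, 0.0002, 0, 0, 0, 1, 0.0012, 0, 0.0002, 0, 0, 0, 1])

```text
clock: 28.98
eef_pos: [0.5592, -0.0791, 0.28]
tool_rot: [0.147, 0.69, -0.148, 0.693]
ft_force: [-4.1, -0.3, 8.7]
grip_width: 0.0255
```

>>> arm_command(moves=[0.0012, 0, 0.0002, 0, 0, 0, 1, 0.0012, 0, 0.0002, 0, 0, 0, 1, 0.0012, 0, 0.0002, 0, 0, 0, 1])

```text
clock: 29.23
eef_pos: [0.559, -0.0789, 0.2801]
tool_rot: [0.146, 0.69, -0.148, 0.693]
ft_force: [-3.2, -0.0, 5.6]
grip_width: 0.0255
```

```bash
python3 st.py 270 .069
```

```text
t 29.23 tip [ 0.5598 -0.0796  0.0673] tcpz 0.2801 F [-3.22 -0.01  5.59] tool d [-0.0017 -0.002   0.0019] rot [0.001 0.005 0.002]
```

>>> arm_command(moves=[0.0015, 0, 0, 0, 0, 0, 1, 0.0017, 0, 0, 0, 0, 0, 1, 0.0018, 0, 0, 0, 0, 0, 1])

```text
clock: 29.48
eef_pos: [0.5585, -0.0787, 0.2799]
tool_rot: [0.145, 0.689, -0.148, 0.694]
ft_force: [-3.7, -0.1, 9.3]
grip_width: 0.0252
```

>>> arm_command(moves=[0.0018, 0, 0, 0, 0, 0, 1, 0.0018, 0, 0, 0, 0, 0, 1])

```text
clock: 29.65
eef_pos: [0.558, -0.0785, 0.2799]
tool_rot: [0.145, 0.688, -0.148, 0.695]
ft_force: [-3.5, 0.0, 8.4]
grip_width: 0.0254
```

>>> arm_command(moves=[0.0021, 0, 0.0003, 0, 0.002, 0, 1, 0.0023, 0, 0.0003, 0, 0.002, 0, 1])

```text
clock: 29.82
eef_pos: [0.5582, -0.0786, 0.2798]
tool_rot: [0.145, 0.689, -0.148, 0.695]
ft_force: [-5.5, 0.8, 12.1]
grip_width: 0.0256
```

>>> arm_command(moves=[0.0025, 0, 0.0003, 0, 0.002, 0, 1, 0.0025, 0, 0.0003, 0, 0.002, 0, 1])

```text
clock: 29.98
eef_pos: [0.5584, -0.0787, 0.2797]
tool_rot: [0.145, 0.689, -0.147, 0.695]
ft_force: [-5.0, 0.0, 12.0]
grip_width: 0.0253
```

```bash
python3 st.py 270 .069
```

```text
t 29.98 tip [ 0.5599 -0.0797  0.0669] tcpz 0.2797 F [-5.01  0.04 11.98] tool d [-0.0021 -0.0019  0.0026] rot [0.002 0.008 0.001]
```

>>> arm_command(moves=[0.0026, 0, 0.0002, 0, 0.002, 0, 1, 0.0026, 0, 0.0002, 0, 0.002, 0, 1, 0.0026, 0, 0.0002, 0, 0.002, 0, 1, 0.0026, 0, 0.0002, 0, 0.002, 0, 1])

```text
clock: 30.32
eef_pos: [0.5584, -0.0789, 0.2797]
tool_rot: [0.145, 0.689, -0.147, 0.695]
ft_force: [-5.7, 1.2, 12.3]
grip_width: 0.0254
```

>>> arm_command(moves=[0.0026, 0, 0.0002, 0, 0.002, 0, 1, 0.0026, 0, 0.0002, 0, 0.002, 0, 1, 0.0026, 0, 0.0002, 0, 0.002, 0, 1, 0.0026, 0, 0.0002, 0, 0.002, 0, 1])

```text
clock: 30.65
eef_pos: [0.5584, -0.079, 0.2797]
tool_rot: [0.145, 0.689, -0.147, 0.695]
ft_force: [-4.2, 0.1, 11.6]
grip_width: 0.0253
```

>>> arm_command(moves=[0.0026, 0, 0.0002, 0, 0.002, 0, 1, 0.0026, 0, 0.0002, 0, 0.002, 0, 1, 0.0026, 0, 0.0002, 0, 0.002, 0, 1, 0.0026, 0, 0.0002, 0, 0.002, 0, 1])

```text
clock: 30.98
eef_pos: [0.5585, -0.0792, 0.2797]
tool_rot: [0.145, 0.689, -0.146, 0.695]
ft_force: [-4.2, -1.0, 12.4]
grip_width: 0.0254
```

```bash
python3 st.py 270 .069
```

```text
t 30.98 tip [ 0.56   -0.0797  0.067 ] tcpz 0.2797 F [-4.15 -1.   12.43] tool d [-0.002  -0.0015  0.0024] rot [ 0.004  0.007 -0.001]
```

```bash
python3 - <<'E'
from h import *
print(bot.get_obs()['clock'],bot.get_obs()['ft_force'])
o,im=snap('scene','pics/s3.png');o=bot.get_obs();print(o['clock'],o['ft_force'],o['eef_pos'])
E
python3 -c "
import cv2
im=cv2.imread('pics/s3.png');cv2.imwrite('pics/s3b.png',cv2.resize(im[120:250,210:340],None,fx=4,fy=4,interpolation=2))"
```

```text
30.9833 [-4.15303486 -1.0024554  12.43190806]
31.0333 [-4.82806067  0.3913835  12.53469335] [ 0.55845004 -0.07912173  0.27971556]
```

View pics/s3b.png

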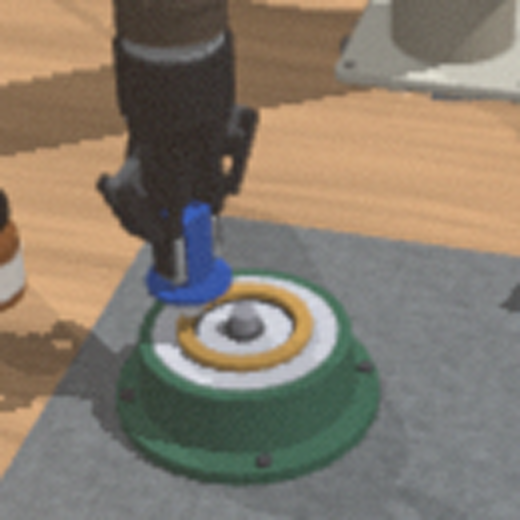

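The cup looks flush around the spindle at crop (245,325), and the force stays steady during a hold at about 13.7 N of contact, counting the 1.2 N drift weight. I'll raise it slightly towards 15 N and hold.

>>> arm_command(moves=[0.0027, 0, 0.0001, 0, 0.002, 0, 1, 0.0028, 0, 0.0001, 0, 0.002, 0, 1, 0.0029, 0, 0.0001, 0, 0.002, 0, 1])

```text
clock: 31.28
eef_pos: [0.5583, -0.0792, 0.2796]
tool_rot: [0.145, 0.689, -0.146, 0.695]
ft_force: [-5.3, 0.0, 15.7]
grip_width: 0.0254
```

>>> arm_command(moves=[0.0029, 0, 0.0001, 0, 0.002, 0, 1, 0.0029, 0, 0.0001, 0, 0.002, 0, 1, 0.0029, 0, 0.0001, 0, 0.002, 0, 1, 0.0029, 0, 0.0001, 0, 0.002, 0, 1, 0.0029, 0, 0.0001, 0, 0.002, 0, 1])

```text
clock: 31.7
eef_pos: [0.558, -0.0793, 0.2797]
tool_rot: [0.146, 0.689, -0.145, 0.695]
ft_force: [-6.7, 0.3, 13.9]
grip_width: 0.0251
```

>>> arm_command(moves=[0.0029, 0, 0.0001, 0, 0.002, 0, 1, 0.0029, 0, 0.0001, 0, 0.002, 0, 1, 0.0029, 0, 0.0001, 0, 0.002, 0, 1, 0.0029, 0, 0.0001, 0, 0.002, 0, 1, 0.0029, 0, 0.0001, 0, 0.002, 0, 1, 0.0029, 0, 0.0001, 0, 0.002, 0, 1, 0.0029, 0, 0.0001, 0, 0.002, 0, 1])

```text
clock: 32.28
eef_pos: [0.5575, -0.0793, 0.2796]
tool_rot: [0.146, 0.688, -0.145, 0.696]
ft_force: [-6.0, 0.3, 14.1]
grip_width: 0.0255
```

```bash
python3 st.py 270 .069
```

```text
t 32.28 tip [ 0.56   -0.0796  0.0669] tcpz 0.2796 F [-5.96  0.34 14.07] tool d [-0.0021 -0.001   0.0032] rot [ 0.005  0.011 -0.003]
```

>>> arm_command(moves=[-0.004, 0, 0, 0, 0, 0, 1, -0.008, 0, 0, 0, 0.006, -0.002, 1, -0.004, 0, 0, 0, 0.005, -0.001, 1, 0, 0.012, -0.004, 0, 0, 0, 1, 0, 0.015, -0.006, 0, 0, 0, 1, 0, 0.015, -0.006, 0, 0, 0, 1, 0, 0.013, -0.006, 0, 0, 0, 1, 0, 0.009, -0.004, 0, 0, 0, 1, 0, 0.004, -0.002, 0, 0, 0, 1, 0, 0, 0, 0, 0, 0, 1])

```text
clock: 33.12
eef_pos: [0.5599, 0.0009, 0.2971]
tool_rot: [0.146, 0.691, -0.144, 0.693]
ft_force: [-0.6, -0.1, -1.1]
grip_width: 0.0248
```

```bash
python3 st.py 90 .072
```

```text
t 33.12 tip [0.5607 0.0012 0.0843] tcpz 0.2971 F [-0.6  -0.15 -1.06] tool d [ 0.0123  0.0015 -0.0006] rot [ 0.005  0.002 -0.003]
```

>>> arm_command(moves=[0.005, 0.001, 0, 0, 0, 0, 1, 0.005, 0, 0, 0, 0, 0, 1, 0.002, 0, 0, 0, 0, 0, 1, 0, 0, 0, 0, 0, 0, 1, 0.001, 0, 0, 0, 0, 0, 1])

```text
clock: 33.53
eef_pos: [0.5603, 0.0008, 0.2818]
tool_rot: [0.146, 0.691, -0.145, 0.693]
ft_force: [0.3, 0.7, -1.1]
grip_width: 0.0254
```

>>> arm_command(moves=[0.0008, 0, 0, 0, 0, 0, 1, 0.0008, 0, 0, 0, 0, 0, 1])

```text
clock: 33.7
eef_pos: [0.5603, 0.0002, 0.2804]
tool_rot: [0.147, 0.691, -0.145, 0.692]
ft_force: [-2.2, 2.3, 6.4]
grip_width: 0.0253
```

>>> arm_command(moves=[0.0012, 0, 0.0002, 0, 0, 0, 1, 0.0012, 0, 0.0002, 0, 0, 0, 1, 0.0012, 0, 0.0002, 0, 0, 0, 1])

```text
clock: 33.95
eef_pos: [0.5602, -0.0001, 0.2801]
tool_rot: [0.148, 0.691, -0.145, 0.693]
ft_force: [-3.2, 1.0, 5.9]
grip_width: 0.0257
```

>>> arm_command(moves=[-0.01, 0, 0, 0, 0, 0, 1, -0.02, 0, 0, 0, 0, 0, 1, -0.02, 0, 0, 0, 0, 0, 1, -0.008, 0, 0, 0, 0, 0, 1, 0, 0, 0, 0, 0, 0, 1])

```text
clock: 34.37
eef_pos: [0.5594, -0.0014, 0.3394]
tool_rot: [0.148, 0.692, -0.146, 0.692]
ft_force: [0.1, 0.3, -0.8]
grip_width: 0.0258
```

Run:
```python
from h import *
o=bot.get_obs();print(o['eef_pos']);print(delta([.530,.2577,.34],down(np.radians(-24))))
```

```text
[ 0.55940131 -0.00142296  0.33941997]
(array([ 8.65589027e-05,  2.24841667e-01, -1.32120028e-01]), array([ 5.97112346e-04, -8.20412081e-05, -2.91700571e-03]))
```

>>> arm_command(moves=[0, 0.012, -0.007, 0, 0, 0, 1, 0, 0.028, -0.017, 0, 0, 0, 1, 0, 0.03, -0.018, 0, 0, 0, 1, 0, 0.03, -0.018, 0, 0, 0, 1, 0, 0.03, -0.018, 0, 0, 0, 1, 0, 0.03, -0.018, 0, 0, 0, 1, 0, 0.022, -0.014, 0, 0, 0, 1, 0, 0.014, -0.008, 0, 0, 0, 1, 0, 0.007, -0.004, 0, 0, 0, 1, 0, 0.002, -0.001, 0, 0, 0, 1, 0, 0, 0, 0, 0, 0, 1])

```text
clock: 35.28
eef_pos: [0.526, 0.2496, 0.3275]
tool_rot: [0.147, 0.695, -0.149, 0.688]
ft_force: [-0.3, -0.3, -0.6]
grip_width: 0.025
```

Run:
```python
from h import *
o=bot.get_obs();print(o['eef_pos']);print(delta([.5304,.258,.24],down(np.radians(-24))))
```

```text
[0.52602885 0.24964974 0.32747975]
(array([0.08741821, 0.00988523, 0.00137031]), array([-0.00258336, -0.00912914,  0.00544808]))
```

>>> arm_command(moves=[0.012, 0.004, 0.001, -0.001, -0.004, 0.003, 1, 0.015, 0.004, 0.0005, 0, -0.005, 0.002, 1, 0.015, 0.002, 0, 0, 0, 0, 1, 0.01, 0, 0, 0, 0, 0, 1, 0.003, 0, 0, 0, 0, 0, 1, 0, 0, 0, 0, 0, 0, 1])

```text
clock: 35.78
eef_pos: [0.5325, 0.2522, 0.2693]
tool_rot: [0.149, 0.691, -0.152, 0.691]
ft_force: [-0.4, 0.5, -0.9]
grip_width: 0.0254
```

Run:
```python
from h import *
print(delta([.5304,.258,.26],down(np.radians(-24))))
o,im=snap('scene','pics/s4.png')
o2,im2=snap('wrist','pics/w6.png'); print(o['eef_pos'])
C=cam('scene');M=R.from_quat(o['tool_rot']);tip=o['eef_pos']+M.apply([.2128,-.0003,-.0008]);print(tip)
cir=lambda c,r,z:np.c_[c[0]+r*np.cos(np.linspace(0,6.3,60)),c[1]+r*np.sin(np.linspace(0,6.3,60)),np.full(60,z)]
u,v=proj(C,tip)[0].astype(int);x0,y0=u-60,v-60
big=cv2.resize(im[y0:y0+100,x0:x0+120],None,fx=5,fy=5,interpolation=2)
f=lambda P:((proj(C,P)-[x0,y0]+.5)*5-.5).round().astype(int)
cv2.polylines(big,[f(cir((.5296,.2577),.013,.028))],True,(0,255,255),1)
cv2.polylines(big,[f(cir(tip,.030,tip[2]+.028))],True,(0,255,0),1)
cv2.circle(big,tuple(f(tip)[0]),3,(0,255,255),-1)
cv2.imwrite('pics/s4b.png',big)
```

```text
(array([ 0.009257  ,  0.00445405, -0.00428869]), array([-0.01000132,  0.00070321,  0.00347866]))
[0.53245536 0.25219794 0.26927551]
[0.53143499 0.25152151 0.05647732]
```

View pics/s4b.png

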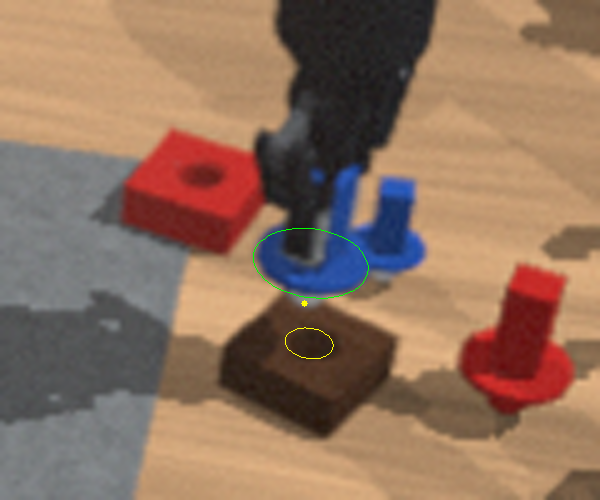

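View pics/w6.png

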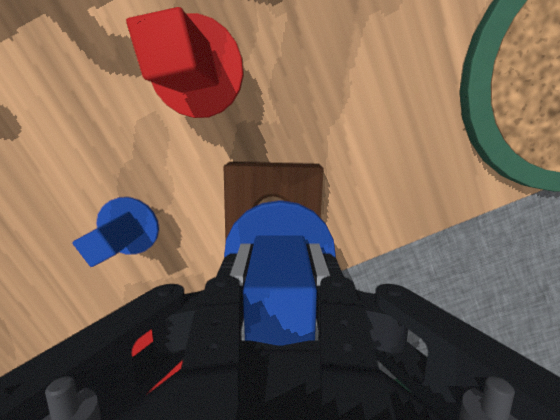

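The wrist view shows the hole just ahead of the collar at (270,200). I'm offset about 6 mm, so I'll align to the recorded pick pose before lowering.

>>> arm_command(moves=[0.002, 0.0023, -0.0022, -0.005, 0, 0.002, 1, 0.002, 0.0022, -0.0021, -0.005, 0, 0.0015, 1, 0, 0, 0, 0, 0, 0, 1])

```text
clock: 36.13
eef_pos: [0.5316, 0.2584, 0.2685]
tool_rot: [0.149, 0.69, -0.146, 0.694]
ft_force: [-0.0, -0.2, -1.9]
grip_width: 0.0255
```

Run:
```python
from h import *
o=bot.get_obs();print(o['eef_pos']);print(delta([.5304,.258,.2128],down(np.radians(-24))))
```

```text
[0.53157038 0.25839406 0.26853125]
(array([ 0.05572171, -0.00111907, -0.00115628]), array([-0.0003803 ,  0.00444548, -0.00507214]))
```

>>> arm_command(moves=[0.008, -0.0006, -0.0006, 0, 0.002, -0.003, 1, 0.008, -0.0005, -0.0006, 0, 0.002, -0.002, 1, 0.004, 0, 0, 0, 0, 0, 1, 0, 0, 0, 0, 0, 0, 1])

```text
clock: 36.47
eef_pos: [0.5301, 0.2587, 0.248]
tool_rot: [0.147, 0.691, -0.146, 0.693]
ft_force: [-0.5, -0.8, -0.2]
grip_width: 0.0256
```

Run:
```python
from h import *
o=bot.get_obs();print(o['eef_pos'],o['ft_force']);print(delta([.5304,.258,.2128],down(np.radians(-24))))
```

```text
[0.53006874 0.25873427 0.24804638] [-0.46241356 -0.75445996 -0.18081107]
(array([ 0.03524647, -0.00060508,  0.00052558]), array([ 0.00093244,  0.00213247, -0.00194362]))
```

>>> arm_command(moves=[0.003, -0.0006, 0.0005, 0, 0.001, -0.001, 1, 0.003, 0, 0, 0, 0, 0, 1, 0.003, 0, 0, 0, 0, 0, 1, 0.003, 0, 0, 0, 0, 0, 1])

```text
clock: 36.8
eef_pos: [0.5303, 0.258, 0.2347]
tool_rot: [0.147, 0.691, -0.147, 0.692]
ft_force: [-0.8, -0.5, -1.6]
grip_width: 0.0251
```

Run:
```python
from h import *
o=bot.get_obs();print(o['eef_pos'],o['ft_force'],o['ft_torque']);print(delta([.5304,.258,.2128],down(np.radians(-24))))
```

```text
[0.53029758 0.25795418 0.23470008] [-0.79122624 -0.51920008 -1.61561961] [-0.03201217  0.04625609  0.00026452]
(array([2.19001645e-02, 7.38718582e-05, 5.80009967e-05]), array([ 0.00105969,  0.00077661, -0.0004372 ]))
```

Tip is about 6 mm into the hole with no contact force. I'll continue down.

>>> arm_command(moves=[0.004, 0, 0, 0, 0, 0, 1, 0.004, 0, 0, 0, 0, 0, 1, 0.004, 0, 0, 0, 0, 0, 1, 0.002, 0, 0, 0, 0, 0, 1, 0, 0, 0, 0, 0, 0, 1])

```text
clock: 37.22
eef_pos: [0.5301, 0.2577, 0.2182]
tool_rot: [0.147, 0.692, -0.147, 0.692]
ft_force: [-0.2, 0.6, -1.6]
grip_width: 0.0252
```

>>> arm_command(moves=[0.001, 0, 0, 0, 0, 0, 1, 0.001, 0, 0, 0, 0, 0, 1, 0.001, 0, 0, 0, 0, 0, 1])

```text
clock: 37.47
eef_pos: [0.5303, 0.2578, 0.2152]
tool_rot: [0.147, 0.692, -0.147, 0.692]
ft_force: [0.3, 0.6, -1.1]
grip_width: 0.0257
```

Run:
```python
from h import *
o=bot.get_obs();print(o['eef_pos'],o['ft_force'],o['ft_torque']);print(delta([.5304,.258,.2128],down(np.radians(-24))))
```

```text
[0.53027847 0.25779753 0.21515456] [ 0.26898818  0.60868943 -1.13907209] [-0.00935492 -0.01719752 -0.0093356 ]
(array([2.35451062e-03, 2.34949537e-04, 2.82804163e-05]), array([0.00084543, 0.00025045, 0.000244  ]))
```

>>> arm_command(moves=[0.001, 0, 0, 0, 0, 0, 1, 0.001, 0, 0, 0, 0, 0, 1, 0.0008, 0, 0, 0, 0, 0, 1])

```text
clock: 37.72
eef_pos: [0.5304, 0.2579, 0.2128]
tool_rot: [0.147, 0.691, -0.147, 0.692]
ft_force: [-2.5, -0.2, 6.3]
grip_width: 0.0255
```

>>> arm_command(moves=[0.0008, 0, 0, 0, 0, 0, 1, 0.0008, 0, 0, 0, 0, 0, 1])

```text
clock: 37.88
eef_pos: [0.5303, 0.2579, 0.2128]
tool_rot: [0.147, 0.691, -0.146, 0.692]
ft_force: [-1.4, -0.1, 4.7]
grip_width: 0.0258
```

It seated at TCP z 0.2128, the same as at pick-up. Now I'll release.

>>> arm_command(moves=[0, 0, 0, 0, 0, 0, 1, 0, 0, 0, 0, 0, 0, 0.3, 0, 0, 0, 0, 0, 0, 0, 0, 0, 0, 0, 0, 0, -0.5, 0, 0, 0, 0, 0, 0, -1, 0, 0, 0, 0, 0, 0, -1, 0, 0, 0, 0, 0, 0, -1, 0, 0, 0, 0, 0, 0, -1, 0, 0, 0, 0, 0, 0, -1])

```text
clock: 38.63
eef_pos: [0.531, 0.2582, 0.2129]
tool_rot: [0.148, 0.69, -0.146, 0.693]
ft_force: [0.2, -0.1, -0.6]
grip_width: 0.0856
```

Run:
```python
from h import *
o=bot.get_obs();print(o['eef_pos'],o['ft_force'],o['grip_width']);snap('wrist','pics/w7.png')
```

```text
[0.53104275 0.25822755 0.21288837] [ 0.22603672 -0.12323165 -0.62957609] 0.08563864052202741
```

View pics/w7.png

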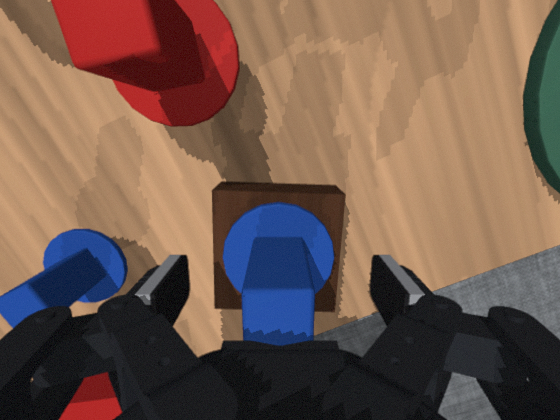

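The drift stands in the holder at (278,250) with the fingers clear on both sides. I'll back straight up, then check the top and scene views.

>>> arm_command(moves=[-0.008, 0, 0, 0, 0, 0, -1, -0.015, 0, 0, 0, 0, 0, -1, -0.025, 0, 0, 0, 0, 0, -1, -0.03, 0, 0, 0, 0, 0, -1, -0.03, 0, 0, 0, 0, 0, -1, -0.03, 0, 0, 0, 0, 0, -1, 0, -0.03, 0, 0, 0, 0, -1, 0, -0.03, 0, 0, 0, 0, -1, 0, -0.015, 0, 0, 0, 0, -1, 0, 0, 0, 0, 0, 0, -1, 0, 0, 0, 0, 0, 0, -1])

```text
clock: 39.6
eef_pos: [0.4991, 0.1881, 0.3643]
tool_rot: [0.148, 0.689, -0.144, 0.695]
ft_force: [0.0, -0.5, 0.3]
grip_width: 0.0855
```

Run:
```python
from h import *
o,w=snap('wrist','pics/w8.png');_,s=snap('scene','pics/s5.png');print(o['clock'],o['eef_pos'],o['ft_force'])
C=cam('wrist',o)
s_=24*np.pi/180;a=np.array([np.cos(s_),-np.sin(s_),0]);b=np.array([np.sin(s_),np.cos(s_),0])
P=[np.array([.5296,.2577,.089])+.013*(i*a+j*b) for i,j in((1,1),(1,-1),(-1,-1),(-1,1))]
cv2.polylines(w,[proj(C,P).round().astype(int)],True,(0,255,255),1)
cv2.imwrite('pics/w8b.png',w)
cv2.imwrite('pics/s5b.png',cv2.resize(s[150:310,110:450],None,fx=2.3,fy=2.3,interpolation=2))
```

```text
39.6 [0.49913765 0.18807043 0.36428428] [ 0.00369282 -0.530416    0.33414999]
```

View pics/w8b.png

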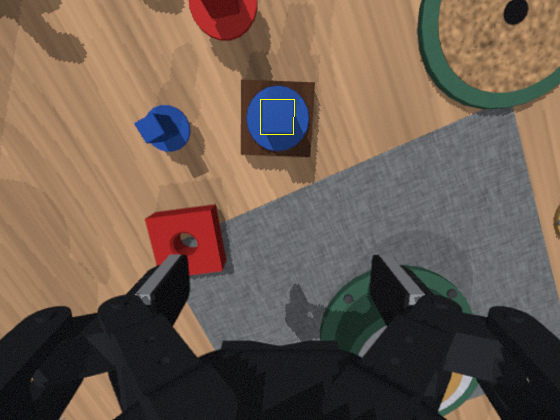

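View pics/s5b.png

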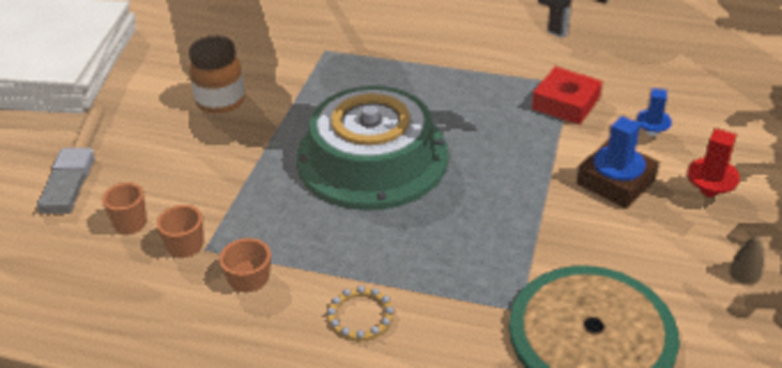

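The drift is upright in its holder at wrist px (278,118), with the outline matching. In the scene view the cup sits flush at crop (370,118), and the bystanders are where they were. Handing in.

```bash
python3 -c "
from workcell import bot
print(bot.job_done())"
```

```text
the job is handed in; nothing more can be done
None
```

The bearing cup is pressed home, the drift is back in its holder, and I handed the job in at about 40 s on the robot clock. The hand-in reports no verdict.

- **Pressing:** I took the large blue drift from the dark holder and touched the rim at four points, which showed about 0.036 rad of initial tilt. I then pressed in 2–3 mm steps on alternating sides. All four rim spots came to the same stop height, within about 0.2 mm.
- **Final push:** I held the −y rim spot for over a second, at an estimated 14 to 16.5 N. At the start of the last hold one reading came to about 17.8 N, still under the 20 N limit. I only read the force at the end of each move, so brief peaks in between would not show.
- **Opposite side:** A touch at +y afterwards met the same stop height.
- **Drift return:** It seated at the same height as at pick-up (TCP 0.2128 m), and the wrist view shows it upright within about 1 mm of the holder's centre. The gripper is open and clear.
- **Bystanders:** The final scene picture shows no visible movement of any of them, but I judged this by eye and took no measurements.
- **Disagreement:** The scene camera put the holder about 4 mm away from where the wrist camera did. I relied on the wrist camera and the recorded pick pose, and the drift went in without side force.

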